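# Stack support rings in a leaning column tube

### The arm

A 7-joint arm with a two-finger parallel gripper is mounted at the origin on the work surface. World frame = base frame: x ahead of the robot, y to its left, z up, the work surface at z = 0. Lengths are in m, angles in degrees, forces in N, time in s.
With the tool pointing down it reaches from about 0.425 to 0.875 m from the base axis. Payload 4.7 kg.
Tool frame: the origin (TCP) lies on the centre line of the jaws, within the pads' length; the fingertips stand ahead of it and the grasp point (between the pads) lies 2 mm behind it (env.tip_reach is the x of the fingertips in the tool frame, in m); x points along the fingers, z is the direction in which the jaws open and shut, and the axes are right-handed (so a half turn about x gives the same grasp; the last joint's range is limited). The gripper opens to 87 mm and grips with 3 to 60 N. Pads are 19 mm wide; open, the fingers measure 117 mm over their backs; the gripper's body (75 mm by 190 mm) begins 51 mm behind the grasp point.
Start: joints at [64.406, 18.392, -4.016, 83.108, 1.295, 78.541, -3.26], TCP at [0.289, -0.582, 0.206] pointing down, gripper open.
Joint ranges: [-163.93, 163.93], [-17.29, 119.83], [-79.2, 71.16], [3.27, 140.29], [-89.18, 269.18], [5.43, 117.66], [-154.24, 154.24]. Speed limits (degrees/s): [147.25, 147.25, 180, 180, 180, 180, 180].

### API

Orientations are given as [roll, pitch, yaw] about the fixed x, y, z axes, in that order (R = Rz(yaw) Ry(pitch) Rx(roll)).
In Python, from cell import telemetry, optics, env, models gives the robot as it stands.
- The arm moves only by the shell command python3 -m pendant 'ROWS' [FORCE]. ROWS is JSON, a list of rows, each a list of 3 entries, a list of its own where there are three numbers: the finger opening in mm, from 0 to 87, then the shift along the tool's x, y, z in mm, then the turn, a rotation vector about the tool's x, y, z in rad. A call has 1 to 10 rows; each row is the pose to reach, as a shift and turn from the pose commanded when the call began, along the tool's axes at that moment; what a row does not reach only later rows make up. A row lasts 1/12 s, in which the tool goes at most 41.7 mm and 7.16 degrees, less where a joint would pass 70% of its speed; a pose out of reach is approached as far as the arm can. A call with a gripper value outside its range is refused whole. The fingers move at their own pace and stop on an object; FORCE is the grip in N (left out, the last holds). Time passes only in rows, so rows that repeat a pose let the fingers close. It gives the time, the measured TCP pose, the force and the opening at its end, in the units of the state.
- telemetry.get_obs(): the state, without advancing time (a new reading comes with each control period).
- optics.read_camera(name): name is "scene" or "top"; returns a dict with "image" (420x560x3 uint8, blue, green, red), "range_z" (420x560 float32, m along the optical axis (not along the pixel's ray), 0 where there is no reading), "fx", "fy", "cx", "cy" (pixels), "k1" (the pictures are not rectified: a ray, as slopes to the right and down, at radius r is drawn at 1 + k1 r^2 times it, then the intrinsics apply), "cam_to_world" (4x4, takes a point from camera to world coordinates). Camera axes: x right, y up, looking along -z (the intrinsics and any distortion apply to the point x, -y, -z); pixel columns grow to the right and rows downward; lengths in m; the calibration is good to about 2 mm. A picture is of the moment at which its call begins.
- env.sign_off(): hands the job in, once; it reports no verdict.
Trained networks look in the newest picture that a camera, given by its name, has taken for a name from the list of things; names that differ only in an ending like _2 or _b are one class to them, and where a whole thing is asked for, a point or a joint stands for the part that bears it (a point fixed in the world has none). Each returns a list of dicts, best first, with "confidence" (0 to 1); they miss things now and then, are a little off and sometimes report something else, mostly with a low value. They report only what shows in the picture. A call takes as long as a camera call. They do not tell look-alikes from the thing itself.
- models.masks_of(camera, label): "pixels" (420x560 bool, what is visible of it) and "extent" ([left, top, right, bottom] as shares, 0 to 1, of the picture: columns of its width, rows of its height, round what is visible of it).
- models.landmark_of(camera, label): "centre" ([row, column] as shares, 0 to 1, of the picture: columns of its width, rows of its height: a listed point, or the origin of a listed thing).
The state is a dict: "time_s": time; "qpos": joint angles; "joint_velocities": joint speeds; "effort": joint torques, N m; "tool_pos": TCP position; "tool_rot": TCP orientation; "force": force on the tool from outside, world axes, zero at the start; "wrist_torque": the same for the moment, N m; "grip_width": finger opening in m.
Only numpy, scipy, OpenCV 4.12 (cv2) and the standard library are available. Lean on these libraries where they do the work, as an engineer would, in place of code of your own. Each camera call takes 0.05 s, during which the arm holds its last target.

### The job

Fill the clear column tube that leans in its stand with the three white support rings: drop in the thickest ring first, the middle one next and the thinnest last, so that they lie flat on one another as one column right down on the tube's floor. Leave the bottles, the jar, the beaker, the stopper and the dishes standing where they are.

Things in the scene. Friction and masses are not known exactly. Their poses are not given: they have to be found in the camera images.
- tube_mouth (a point): centre of the mouth (rim plane) of the clear plastic column tube, which is fixed in a grey stand and leans 25 degrees from vertical. z points out of the tube along its axis; the mouth leans towards the stand's -x, i.e. roughly to the robot. Bore 63 mm, wall 3 mm; the last 4 mm at the rim flare to a 69 mm opening (about 75 mm outside). The stand is on the left or on the right of the bench, its other side taken by the test-tube rack.
- tube_floor (a point): centre of the tube's inner floor, 95 mm below tube_mouth along the tube's axis; z along the axis towards the mouth. The rings slide down the tube by their own weight (slippery plastic). Thickest, middle and thinnest ring in this order fill it to 72 mm above the floor.
- stand: the tube's fixed stand; origin under the centre of its grey base plate (150 mm in x, 110 mm in y, 12 mm high). Tube bottom 22 mm to +x of the origin and 32 mm up; two aluminium cheeks beside the tube at y = +-39 mm, up to 64 mm high, reaching 21 mm to -x and 49 mm to +x of the origin.
- ring_thick_c (a point): the thickest of three flat white PTFE support rings: 60 mm outer diameter, 30 mm thick, plain bore of 24 mm, about 155 g; lies flat on the bench. All three rings have the same colour and outer diameter; the thicker the ring, the smaller its bore. Site at its centre, half-way up; z along its axis, up as it stands.
- ring_middle_c (a point): the middle of three flat white PTFE support rings: 60 mm outer diameter, 24 mm thick, plain bore of 32 mm, about 105 g; lies flat on the bench. All three rings have the same colour and outer diameter; the thicker the ring, the smaller its bore. Site at its centre, half-way up; z along its axis, up as it stands.
- ring_thin_c (a point): the thinnest of three flat white PTFE support rings: 60 mm outer diameter, 18 mm thick, plain bore of 40 mm, about 62 g; lies flat on the bench. All three rings have the same colour and outer diameter; the thicker the ring, the smaller its bore. Site at its centre, half-way up; z along its axis, up as it stands.
- reagent_bottle_c (a point): bystander among the rings: amber jar-like bottle with black cap, 52 mm diameter, 125 mm tall. Site at its centre, half-way up; z along its axis, up as it stands.
- beaker_c (a point): bystander among the rings: glass beaker, 58 mm diameter at the rim, 85 mm tall. Site at its centre, half-way up; z along its axis, up as it stands.
- small_jar_c (a point): bystander among the rings: small closed white plastic jar with a paper label, 50 mm diameter, 62 mm tall. Site at its centre, half-way up; z along its axis, up as it stands.
- stopper_c (a point): bystander among the rings: large cork stopper, 52 mm diameter at its foot, 42 mm at its top, 42 mm tall. Site at its centre, half-way up; z along its axis, up as it stands.
- white_bottle_c (a point): bystander behind the rings: white bottle, 56 mm diameter, 120 mm tall. Site at its centre, half-way up; z along its axis, up as it stands.
- amber_bottle_c (a point): bystander behind the rings: amber bottle with black cap, 60 mm diameter, 110 mm tall. Site at its centre, half-way up; z along its axis, up as it stands.
- dish_stack_c (a point): bystander behind the rings: stack of three clear dishes in one piece, 91 mm diameter, 45 mm tall. Site at its centre, half-way up; z along its axis, up as it stands.
- tube_rack: fixed clear rack of test tubes, 200 mm in its x, 70 mm in its y, 118 mm tall with the tubes; origin under its centre.
Mind the look-alikes: they are no part of the job. What is shaped like the part that bears ring_middle_c but blue or orange is not meant.

How it is judged:
By the outcome, as a careful person would: the job done as asked, in the order asked, and still so for the second after the job is handed in, with the robot touching nothing.
It also fails if it takes over 62 s, if anything falls off the work surface, if the arm or the gripper's body presses on something with over 40 N, if the wrist force passes 120 N, or if a joint passes its speed limit or range.

## Working session

There is one attempt and no reset: what is moved stays moved. The work goes in short steps, Python scripts to look and compute and a shell command to move; the robot and the scene stay as the last step left them, time stands still between calls to the robot, and variables do not carry over. Pictures are saved under pics/ and viewed, and the job is handed in when it is done.

```bash
mkdir -p pics; ls; python3 - <<'E'
from cell import telemetry, optics, env, models
import cv2, pickle
print(telemetry.get_obs(), env.tip_reach)
for n in ["scene","top"]:
    c=optics.read_camera(n); pickle.dump(c,open(f"cam_{n}.pkl","wb"))
    cv2.imwrite(f"pics/{n}0.png",c["image"])
    print({k:c[k] for k in c if k not in("image","range_z")})
E
```

```text
pics
{'time_s': 0.0, 'qpos': array([64.40537226, 18.43778154, -4.0157551 , 83.17464735,  1.2954027 ,
       78.54029107, -3.25936551]), 'joint_velocities': array([-0.09630493, -0.0280963 ,  0.17235187, -0.04867988, -0.06389379,
        0.02942244,  0.03667798]), 'effort': array([-6.54580867e-05, -4.91294789e+01, -4.04130695e-01, -3.12522089e+01,
       -6.39413833e-02,  4.38973715e-02,  1.72577943e-04]), 'tool_pos': array([ 0.28873291, -0.58170376,  0.20457829]), 'tool_rot': array([-176.77120999,   89.89237479,  119.63408872]), 'force': array([ 0.14498948,  0.20259638, -1.66648407]), 'wrist_torque': array([-0.0009522 , -0.04544583,  0.06556872]), 'grip_width': 0.08671977655360727} 0.017
{'fx': 385.89729019919497, 'fy': 385.89729019919497, 'cx': 275.6438893735897, 'cy': 210.60650783968248, 'k1': 0.013504443840304112, 'cam_to_world': array([[-0.8102558 , -0.46461492,  0.35723734,  0.87783424],
       [ 0.58599498, -0.65240464,  0.48060178,  0.40977142],
       [ 0.00976854,  0.59874967,  0.80087665,  0.80268093],
       [ 0.        ,  0.        ,  0.        ,  1.        ]])}
{'fx': 516.3775314353167, 'fy': 516.3775314353167, 'cx': 272.29956122895027, 'cy': 204.80795652639137, 'k1': -0.14334530657077743, 'cam_to_world': array([[ 0.01862429,  0.9963723 , -0.08303838,  0.46035402],
       [-0.99960977,  0.02028534,  0.01920472,  0.01421744],
       [ 0.02081951,  0.0826483 ,  0.99636128,  1.38328361],
       [ 0.        ,  0.        ,  0.        ,  1.        ]])}
```

View pics/scene0.png

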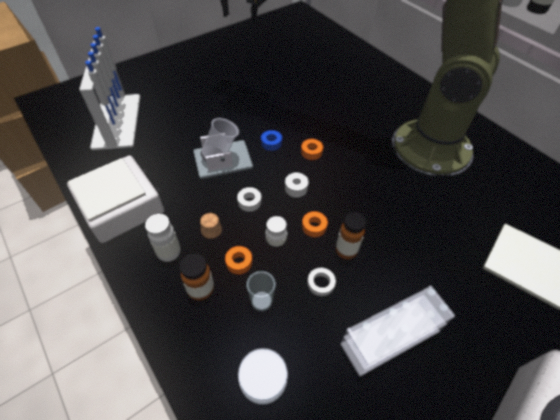

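View pics/top0.png

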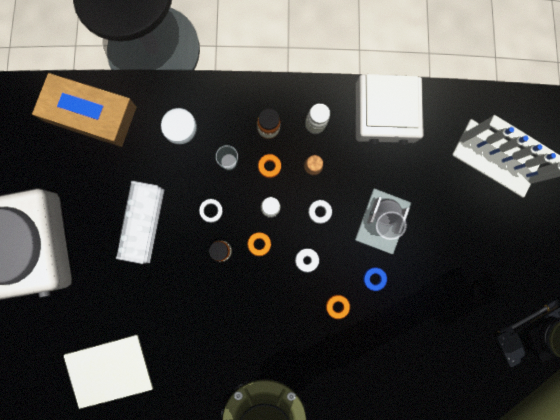

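The scene view shows three white rings at about (297,184), (249,199) and (321,281). In the top view they are at (307,260), (320,211) and (210,210). The look-alikes in the top view are:
- blue ring (375,279)
- orange rings (338,307), (259,244) and (270,166)
- white jar (271,207)
- dishes (179,126)

The tube stands at (385,220), top view. Next I'll measure them.

```bash
cat > h.py <<'E'
import numpy as np, cv2, pickle
from cell import telemetry, optics, env, models
from scipy.spatial.transform import Rotation as Ro
def und(c,uv):
    uv=np.asarray(uv,float).reshape(-1,2)
    d=np.c_[(uv[:,0]-c["cx"])/c["fx"],(uv[:,1]-c["cy"])/c["fy"]]
    p=d.copy()
    for _ in range(20): p=d/(1+c["k1"]*(p**2).sum(1,keepdims=True))
    return p
def world(c,uv,z=None,depth=None):
    p=und(c,uv); r=np.c_[p[:,0],-p[:,1],-np.ones(len(p))]
    T=c["cam_to_world"]; 
    if depth is not None: return (r*np.asarray(depth).reshape(-1,1))@T[:3,:3].T+T[:3,3]
    d=r@T[:3,:3].T; s=(z-T[2,3])/d[:,2]
    return T[:3,3]+d*s[:,None]
def proj(c,P):
    P=np.asarray(P,float).reshape(-1,3);T=c["cam_to_world"]
    q=(P-T[:3,3])@T[:3,:3]; s=np.c_[q[:,0]/-q[:,2],-q[:,1]/-q[:,2]]
    s=s*(1+c["k1"]*(s**2).sum(1,keepdims=True))
    return s*[c["fx"],c["fy"]]+[c["cx"],c["cy"]]
def cloud(c):
    h,w=c["range_z"].shape; v,u=np.mgrid[:h,:w]
    P=world(c,np.c_[u.ravel(),v.ravel()],depth=c["range_z"].ravel()).reshape(h,w,3)
    P[c["range_z"]<=0]=np.nan
    return P
E
python3 - <<'E'
from h import *
cs={n:pickle.load(open(f"cam_{n}.pkl","rb")) for n in("top","scene")}
for n,c in cs.items():
    P=cloud(c); print(n)
    for l in ["ring_thick_c","ring_middle_c","ring_thin_c","reagent_bottle_c","beaker_c","small_jar_c","stopper_c","white_bottle_c","amber_bottle_c","dish_stack_c","stand","tube_rack","tube_mouth","tube_floor"]:
        try:
            for m in models.landmark_of(n,l)[:4]:
                v,u=m["centre"][0]*420,m["centre"][1]*560
                z={"ring_thick_c":.015,"ring_middle_c":.012,"ring_thin_c":.009,"reagent_bottle_c":.0625,"beaker_c":.0425,"small_jar_c":.031,"stopper_c":.021,"white_bottle_c":.06,"amber_bottle_c":.055,"dish_stack_c":.0225,"stand":0,"tube_rack":0}.get(l,None)
                if l=="tube_mouth": z=.032+.095*np.cos(np.radians(25))
                if l=="tube_floor": z=.035
                print(l,round(m["confidence"],2),(round(u),round(v)),world(c,[u,v],z)[0].round(4))
        except Exception as e: print(l,e)
    # white rings blobs by hsv
    im=c["image"]; hsv=cv2.cvtColor(im,cv2.COLOR_BGR2HSV)
    m=((hsv[...,2]>150)&(hsv[...,1]<60)).astype(np.uint8)
    k,lab,st,ce=cv2.connectedComponentsWithStats(m)
    for i in range(1,k):
        if 150<st[i,4]<1500:
            pts=P[lab==i]; print("blob",st[i],ce[i].round(1),"z med",np.nanmedian(pts[:,2]).round(4),np.nanpercentile(pts[:,2],[10,90]).round(4),np.nanmedian(pts,0).round(4))
E
```

```text
top
ring_thick_c 0.67 (321, 213) [ 0.5552 -0.1437  0.015 ]
ring_thick_c 0.61 (303, 259) [ 0.4327 -0.0964  0.015 ]
ring_middle_c 0.86 (260, 242) [0.4762 0.0191 0.012 ]
ring_middle_c 0.83 (268, 170) [0.6685 0.0024 0.012 ]
ring_middle_c 0.7 (318, 212) [ 0.5568 -0.1354  0.012 ]
ring_middle_c 0.61 (373, 278) [ 0.3842 -0.2835  0.012 ]
ring_thin_c 0.74 (209, 208) [0.5626 0.1573 0.009 ]
reagent_bottle_c 0.81 (220, 251) [0.4483 0.1211 0.0625]
beaker_c 0.57 (227, 157) [0.6946 0.1105 0.0425]
small_jar_c 0.73 (271, 203) [ 0.577  -0.0076  0.031 ]
stopper_c 0.82 (313, 166) [ 0.6793 -0.1186  0.021 ]
white_bottle_c 0.81 (317, 117) [ 0.805  -0.1234  0.06  ]
white_bottle_c 0.35 (227, 159) [0.6884 0.1083 0.06  ]
white_bottle_c 0.29 (180, 128) [0.7685 0.2341 0.06  ]
amber_bottle_c 0.66 (265, 127) [0.7765 0.011  0.055 ]
amber_bottle_c 0.58 (176, 129) [0.7661 0.2447 0.055 ]
dish_stack_c 0.7 (181, 125) [0.7842 0.2382 0.0225]
stand 0.73 (382, 222) [ 0.5339 -0.3119  0.    ]
tube_rack 0.89 (146, 220) [0.5271 0.3259 0.    ]
tube_mouth 0.91 (391, 223) [ 0.5277 -0.306   0.1181]
tube_floor 0.7 (390, 211) [ 0.562 
[... 2434 characters left out ...]
 0.0126] [ 0.4863 -0.2919  0.0109]
blob [285 173  23  18 295] [296.3 181.3] z med 0.0286 [0.0262 0.0306] [ 0.4304 -0.1033  0.0286]
blob [238 188  23  18 273] [248.9 196.4] z med 0.0229 [0.02  0.025] [ 0.5589 -0.1368  0.0229]
blob [145 213  24  20 368] [156.6 222.9] z med 0.1191 [0.1173 0.1205] [ 0.8001 -0.1219  0.1191]
blob [267 216  19  17 248] [276.1 224.2] z med 0.0608 [0.0588 0.0625] [ 0.569  -0.0026  0.0608]
blob [308 268  28  25 351] [321.3 280. ] z med 0.0166 [0.0131 0.0184] [0.5579 0.1552 0.0166]
blob [253 293  17  15 207] [261.3 299.9] z med 0.0517 [0.0055 0.0828] [0.7036 0.1318 0.0517]
blob [ 520  351   40   69 1363] [543.7 388.2] z med 0.1256 [0.1209 0.1291] [0.4299 0.5505 0.1256]
```

```bash
python3 - <<'E'
from h import *
a=pickle.load(open("cam_top.pkl","rb"))["image"][130:330,190:430]
b=pickle.load(open("cam_scene.pkl","rb"))["image"][100:300,180:380]
cv2.imwrite("pics/crop_top.png",cv2.resize(a,None,fx=3,fy=3,interpolation=cv2.INTER_CUBIC))
cv2.imwrite("pics/crop_sc.png",cv2.resize(b,None,fx=3,fy=3,interpolation=cv2.INTER_CUBIC))
E
```

```text
(no output)
```

View crops.

View pics/crop_top.png

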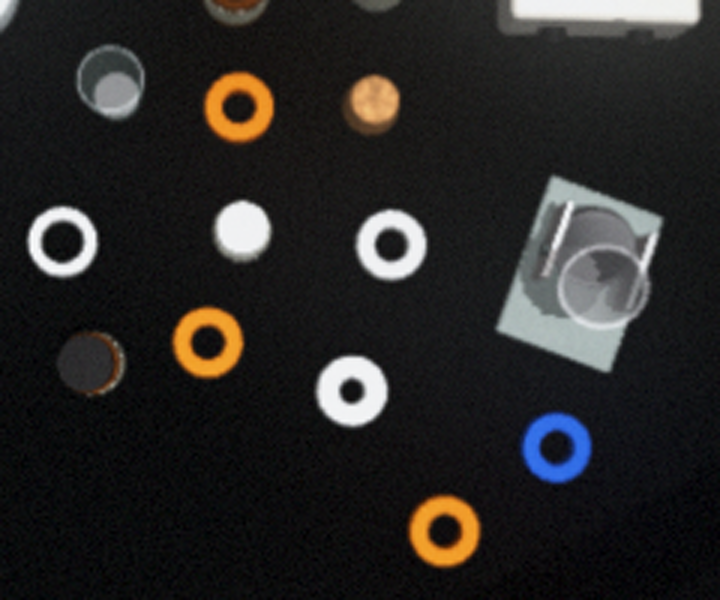

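View pics/crop_sc.png

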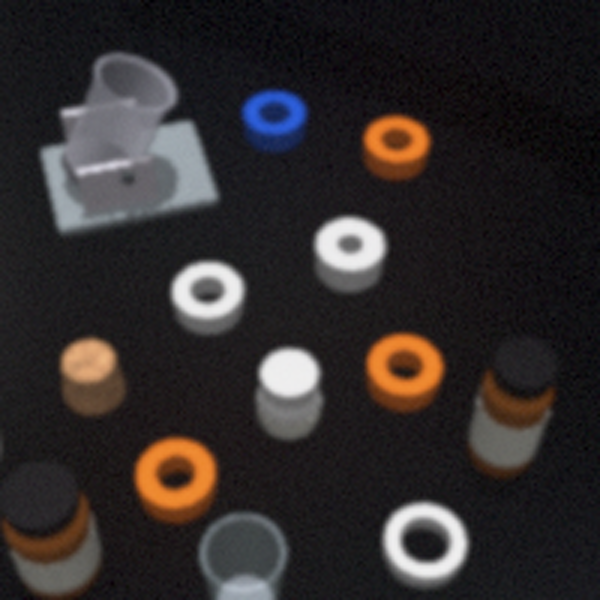

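Three white rings sit at top pixels (307,260), (320,211) and (210,210). Their bores go from small to large, and their top heights measure about 30, 24 and 18 mm, so they are thick, middle and thin in that order. The blue and orange rings are decoys. Next I'll fit the tube pose.

```bash
python3 - <<'E'
from h import *
cs={n:pickle.load(open(f"cam_{n}.pkl","rb")) for n in("top","scene")}
c=cs["top"]
crop=np.array([[553,178],[662,217],[609,371],[497,330]])/3+[190,130]
W=world(c,crop,0.012); print(W.round(4))
print("edges",[(np.linalg.norm(W[i]-W[(i+1)%4])).round(4) for i in range(4)],"centre",W.mean(0).round(4))
ax=(W[0]+W[1]-W[2]-W[3]); print("yaw",np.degrees(np.arctan2(ax[1],ax[0])))
cr=np.array([[40,150],[192,122],[217,200],[62,233]])/3+[180,100]
W2=world(cs["scene"],cr,0.012); print(W2.round(4),"centre",W2.mean(0).round(4),[(np.linalg.norm(W2[i]-W2[(i+1)%4])).round(4) for i in range(4)])
ax2=(W2[0]+W2[3]-W2[1]-W2[2]); print(np.degrees(np.arctan2(ax2[1],ax2[0])))
# depth points near rim high
for n,c in cs.items():
    P=cloud(c); m=(P[...,2]>.08)&(P[...,2]<.16)&(abs(P[...,0]-.53)<.08)&(abs(P[...,1]+.30)<.08)
    q=P[m]; print(n,len(q),q[:,2].min(),q[:,2].max()); 
    if len(q): print(q[np.argsort(-q[:,2])[::max(1,len(q)//15)]].round(3))
E
```

```text
[[ 0.6221 -0.2868  0.012 ]
 [ 0.589  -0.3871  0.012 ]
 [ 0.4498 -0.3384  0.012 ]
 [ 0.4849 -0.2367  0.012 ]]
edges [np.float64(0.1056), np.float64(0.1475), np.float64(0.1077), np.float64(0.1462)] centre [ 0.5364 -0.3122  0.012 ]
yaw -19.662528404533507
[[ 0.5907 -0.3796  0.012 ]
 [ 0.4501 -0.328   0.012 ]
 [ 0.4884 -0.2267  0.012 ]
 [ 0.6259 -0.274   0.012 ]] centre [ 0.5388 -0.3021  0.012 ] [np.float64(0.1498), np.float64(0.1083), np.float64(0.1454), np.float64(0.1113)]
-19.586373417936947
top 459 0.08019216525400252 0.13801323941987365
[[ 0.543 -0.328  0.138]
 [ 0.534 -0.336  0.129]
 [ 0.556 -0.314  0.124]
 [ 0.559 -0.314  0.117]
 [ 0.502 -0.332  0.114]
 [ 0.502 -0.331  0.111]
 [ 0.497 -0.288  0.108]
 [ 0.542 -0.276  0.106]
 [ 0.497 -0.284  0.104]
 [ 0.565 -0.307  0.101]
 [ 0.504 -0.285  0.098]
 [ 0.5   -0.322  0.095]
 [ 0.55  -0.279  0.092]
 [ 0.534 -0.342  0.089]
 [ 0.548 -0.278  0.085]
 [ 0.505 -0.313  0.081]]
scene 665 0.08010624590189475 0.13336804766891308
[[ 0.555 -0.3    0.133]
 [ 0.554 -0.305  0.123]
 [ 0.545 -0.28   0.119]
 [ 0.54  -0.274  0.114]
 [ 0.54  -0.274  0.11 ]
 [ 0.541 -0.274  0.108]
 [ 0.496 -0.318  0.105]
 [ 0.498 -0.284  0.103]
 [ 0.563 -0.299  0.1  ]
 [ 0.494 -0.316  0.098]
 [ 0.521 -0.335  0.095]
 [ 0.522 -0.272  0.092]
 [ 0.563 -0.328  0.09 ]
 [ 0.514 -0.332  0.087]
 [ 0.572 -0.309  0.083]
 [ 0.571 -0.322  0.08 ]]
```

```bash
cat >> h.py <<'E'
def tubepose(ox,oy,yaw,L=.095):
    R=Ro.from_euler("z",yaw,degrees=True)
    a=R.apply([-np.sin(np.radians(25)),0,np.cos(np.radians(25))])
    b=np.array([ox,oy,0])+R.apply([.022,0,.032])
    return b+a*L,a,R
def circ(M,a,r,n=72):
    e1=np.cross(a,[0,1,0]); e1/=np.linalg.norm(e1); e2=np.cross(a,e1)
    t=np.linspace(0,2*np.pi,n)
    return M+r*(np.cos(t)[:,None]*e1+np.sin(t)[:,None]*e2)
E
python3 - <<'E'
from h import *
cs={n:pickle.load(open(f"cam_{n}.pkl","rb")) for n in("top","scene")}
M,a,R=tubepose(.5375,-.309,-19.6); print(M,a)
out=[]
for n,(x0,y0) in {"top":(345,175),"scene":(180,105)}.items():
    c=cs[n]; k=7; im=cv2.resize(c["image"][y0:y0+80,x0:x0+80],None,fx=k,fy=k,interpolation=cv2.INTER_CUBIC)
    im=np.clip(im.astype(float)*1.3,0,255).astype(np.uint8); raw=im.copy()
    pl=np.array([.5375,-.309,.012])+R.apply([[.075,.055,0],[.075,-.055,0],[-.075,-.055,0],[-.075,.055,0]])
    for pts,col in((circ(M,a,.0375),(0,0,255)),(circ(M,a,.0345),(0,255,255)),(pl,(0,255,0))):
        q=((proj(c,pts)-[x0,y0]+.5)*k).round().astype(int)
        cv2.polylines(im,[q],True,col,1)
    out.append(np.hstack([raw,im]))
cv2.imwrite("pics/fit.png",cv2.resize(np.vstack(out),(600,600)))
E
```

```text
[ 0.52040285 -0.30291198  0.11809924] [-0.39813068  0.14176796  0.90630779]
```

View pics/fit.png

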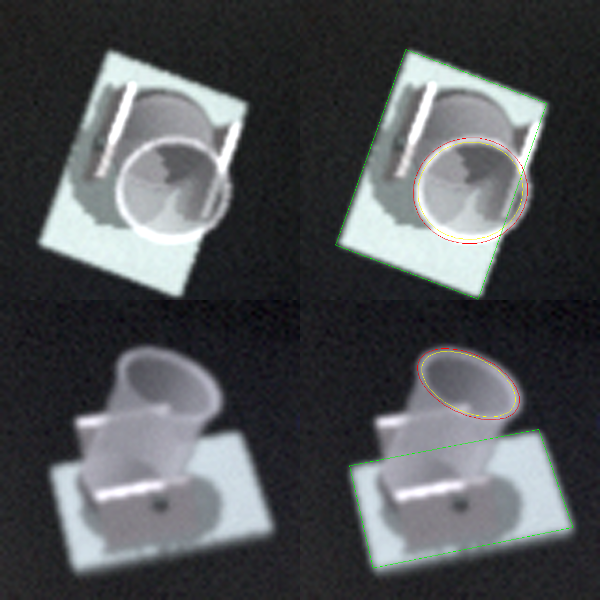

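```bash
cat >> h.py <<'E'
def cur():
    o=telemetry.get_obs()
    return np.array(o["tool_pos"]),Ro.from_euler("xyz",o["tool_rot"],degrees=True),o
YS=-19.6
def Rdown(yaw=YS,sgn=1,tilt=0):
    # tool x along -axis ; tool z = sgn*stand y
    S=Ro.from_euler("z",yaw,degrees=True)
    ys=S.apply([0,1,0])*sgn; t=np.radians(tilt)
    x=S.apply([np.sin(t),0,-np.cos(t)]); y=np.cross(ys,x)
    return Ro.from_matrix(np.c_[x,y,ys])
def rel(p,R,p0=None,R0=None):
    if p0 is None: p0,R0,_=cur()
    return (R0.inv().apply(np.asarray(p)-p0)*1000).round(1),(R0.inv()*R).as_rotvec().round(4)
E
python3 - <<'E'
from h import *
cs={n:pickle.load(open(f"cam_{n}.pkl","rb")) for n in("top","scene")}
p,R,o=cur(); print(R.as_matrix().round(3))
for s in(1,-1): print(s,rel([.43,-.104,.15],Rdown(sgn=s)))
print("thick",world(cs["top"],[306.9,259.8],.030),world(cs["scene"],[296.3,181.3],.026))
print("mid",world(cs["top"],[320,211.1],.024),world(cs["scene"],[248.9,196.4],.02))
print("thin",world(cs["top"],[210.4,210.1],.018),world(cs["scene"],[321.3,280],.017))
E
```

```text
[[-0.     0.896  0.445]
 [-0.     0.445 -0.896]
 [-1.    -0.     0.   ]]
1 (array([  55.6,  338.9, -365.7]), array([-2.3387e+00, -0.0000e+00,  1.0000e-04]))
-1 (array([  55.6,  338.9, -365.7]), array([8.029e-01, 1.000e-04, 0.000e+00]))
thick [[ 0.43060943 -0.10510054  0.03      ]] [[ 0.42936681 -0.10340692  0.026     ]]
mid [[ 0.55949653 -0.1385916   0.024     ]] [[ 0.55834932 -0.13766989  0.02      ]]
thin [[0.55672807 0.15169077 0.018     ]] [[0.55783462 0.15512627 0.017     ]]
```

```bash
python3 -m pendant '[[87,[20,169,-183],[0.4,0,0]],[87,[20,169,-183],[0.4,0,0]],[87,[20,169,-183],[0.4,0,0]],[87,[40,339,-366],[0.803,0,0]],[87,[40,339,-366],[0.803,0,0]],[87,[40,339,-366],[0.803,0,0]],[87,[40,339,-366],[0.803,0,0]],[87,[40,339,-366],[0.803,0,0]],[87,[40,339,-366],[0.803,0,0]],[87,[40,339,-366],[0.803,0,0]]]' 30; python3 -m pendant '[[87,[0,0,0],[0,0,0]],[87,[0,0,0],[0,0,0]]]'
python3 - <<'E'
from h import *
p,R,o=cur(); print(o["time_s"],p,R.as_matrix().round(3),o["qpos"].round(1)); print(rel([.430,-.1043,.033],Rdown(sgn=-1)))
c=optics.read_camera("scene"); cv2.imwrite("pics/s1.png",c["image"])
E
```

```text
time_s: 2.33
tool_pos: [0.4054, -0.1859, 0.1729]
tool_rot: [57.3, 89.9, -52.3]
force: [0.4, 0.1, 0.9]
grip_width: 0.0868
time_s: 2.5
tool_pos: [0.4059, -0.1855, 0.173]
tool_rot: [39.3, 89.9, -70.0]
force: [-0.1, -0.7, 0.1]
grip_width: 0.087
2.5 [ 0.40590018 -0.18551104  0.17298294] [[ 0.     0.944 -0.33 ]
 [-0.001 -0.33  -0.944]
 [-1.     0.001  0.001]] [ 41.5  -4.9 -19.2 112.5  -1.6  72.1 -86.4]
(array([139.9,  -4.2, -84.7]), array([ 0.0056,  0.0008, -0.0007]))
```

```bash
python3 -m pendant '[[87,[70,-4,-85],[0.006,0,0]],[87,[70,-4,-85],[0.006,0,0]],[87,[70,-4,-85],[0.006,0,0]],[87,[70,-4,-85],[0.006,0,0]],[87,[70,-4,-85],[0.006,0,0]]]'
python3 - <<'E'
from h import *
print(rel([.430,-.1043,.033],Rdown(sgn=-1)))
c=optics.read_camera("top"); a=c["image"][200:320,240:400]
cv2.imwrite("pics/t1.png",cv2.resize(a,None,fx=4,fy=4,interpolation=cv2.INTER_CUBIC))
E
```

```text
time_s: 2.97
tool_pos: [0.4292, -0.1069, 0.1018]
tool_rot: [-80.9, 89.9, 169.2]
force: [0.3, -0.3, -0.4]
grip_width: 0.0872
(array([68.8,  0. , -2.7]), array([-0.006 ,  0.0003,  0.0021]))
```

View pics/t1.png

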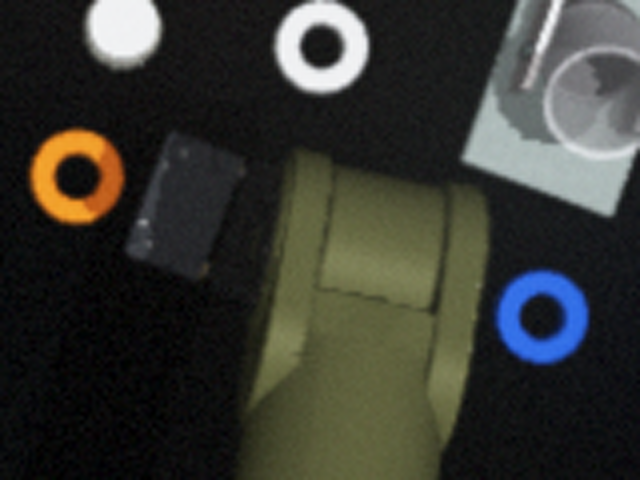

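The top view shows the gripper body over the thick ring, with the neighbours clear. Descending.

```bash
python3 -m pendant '[[87,[35,0,-2.5],[0,0,0]],[87,[60,0,-2.5],[0,0,0]],[87,[69,0,-2.5],[0,0,0]],[87,[69,0,-2.5],[0,0,0]],[50,[69,0,-2.5],[0,0,0]],[50,[69,0,-2.5],[0,0,0]],[50,[69,0,-2.5],[0,0,0]],[50,[69,0,-2.5],[0,0,0]],[50,[69,0,-2.5],[0,0,0]],[50,[69,0,-2.5],[0,0,0]]]' 30
python3 - <<'E'
from h import *
p,R,o=cur();print(p,o["grip_width"],rel([.430,-.1043,.033],Rdown(sgn=-1)),o["force"])
E
```

```text
time_s: 3.85
tool_pos: [0.4312, -0.1042, 0.0342]
tool_rot: [77.1, 89.9, -32.9]
force: [0.5, 0.7, 1.1]
grip_width: 0.0552
[ 0.43115298 -0.10416693  0.03423637] 0.05519360656195774 (array([ 1.2, -1. ,  0.5]), array([-0.006 ,  0.0003, -0.0011])) [0.46895704 0.71787313 1.09320774]
```

The opening reads 55 mm, but the ring is 60 mm across, so I'll look.

```bash
python3 - <<'E'
from h import *
c=optics.read_camera("scene"); pickle.dump(c,open("c2.pkl","wb"))
cv2.imwrite("pics/s2.png",cv2.resize(c["image"][120:240,220:380],None,fx=4,fy=4,interpolation=cv2.INTER_CUBIC))
print(telemetry.get_obs()["grip_width"])
E
```

```text
0.05276854246501129
```

View pics/s2.png

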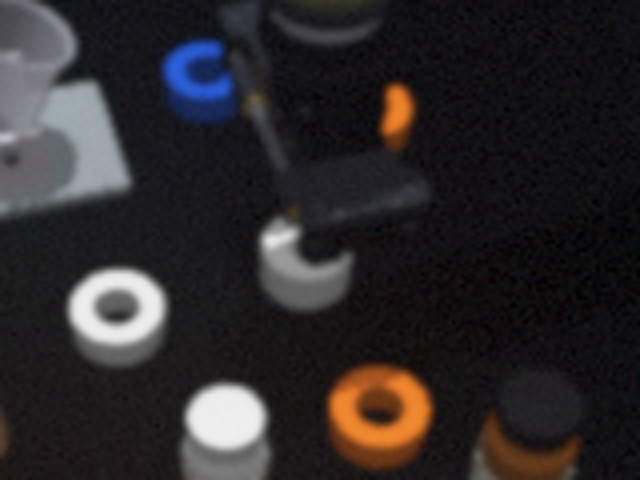

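```bash
python3 - <<'E'
from h import *
c=pickle.load(open("c2.pkl","rb")); c0=pickle.load(open("cam_scene.pkl","rb"))
a=c0["image"][120:240,220:380].copy(); b=c["image"][120:240,220:380].copy()
k=4
def draw(im,pts,col):
    q=((proj(c,pts)-[220,120]+.5)*k).round().astype(int); cv2.polylines(im,[q],True,col,1)
ims=[cv2.resize(x,None,fx=k,fy=k,interpolation=cv2.INTER_CUBIC) for x in(a,b)]
p,R,o=cur()
for im in ims:
    draw(im,circ(np.array([.430,-.1043,.03]),np.array([0,0,1.]),.03),(0,0,255))
    draw(im,circ(np.array([.430,-.1043,.0]),np.array([0,0,1.]),.03),(0,255,0))
v=R.as_matrix()
# finger pads model: tip points at opening .0528
for s in(1,-1):
    for z0 in(.017,-.02):
        pts=p+R.apply([[z0,.0095,s*.0264],[z0,-.0095,s*.0264],[z0,-.0095,s*.0414],[z0,.0095,s*.0414]])
        draw(ims[1],pts,(255,255,0))
cv2.imwrite("pics/s2c.png",cv2.resize(np.vstack(ims),(560,840))[:,:])
P=cloud(c); im=c["image"]
m=(P[...,2]>.022)&(P[...,2]<.036)&(abs(P[...,0]-.44)<.07)&(abs(P[...,1]+.104)<.06)&(im.min(2)>90)
print(m.sum(),np.nanmin(P[m],0),np.nanmax(P[m],0))
E
```

```text
161 [ 0.41435805 -0.13057462  0.02212228] [ 0.46083651 -0.07253817  0.03322491]
```

View pics/s2c.png

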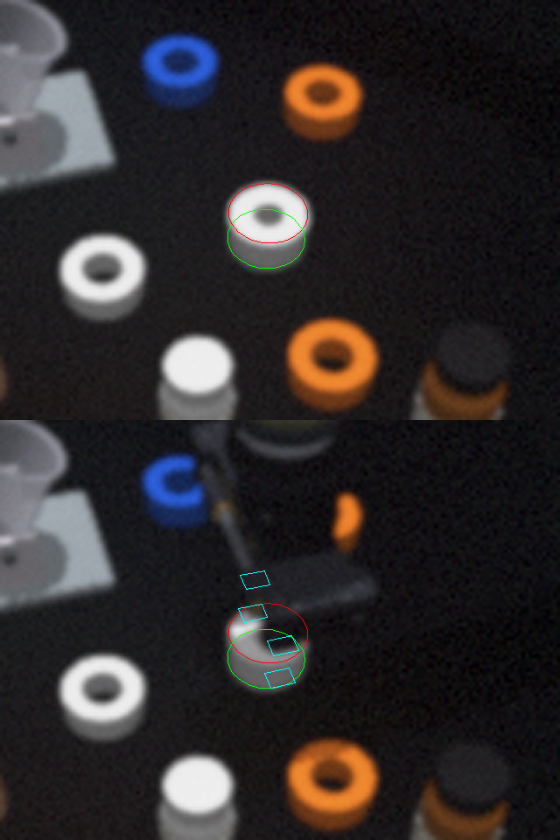

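```bash
python3 - <<'E'
from h import *
c=pickle.load(open("c2.pkl","rb"))
b=c["image"][60:210,240:440]
b=np.clip(255*(b/255.)**.45,0,255).astype(np.uint8)
b=cv2.resize(b,None,fx=4,fy=4,interpolation=cv2.INTER_CUBIC)
cv2.imwrite("pics/s2d.png",b)
P=cloud(c)
for v in range(145,206,5):
    print(v,[tuple((P[v,u]*1000).round(0).astype(int)) if np.isfinite(P[v,u,0]) else None for u in range(280,330,6)])
E
```

```text
145 [(np.int64(454), np.int64(-147), np.int64(137)), (np.int64(442), np.int64(-139), np.int64(137)), (np.int64(480), np.int64(-69), np.int64(212)), (np.int64(469), np.int64(-62), np.int64(211)), (np.int64(454), np.int64(-59), np.int64(206)), (np.int64(441), np.int64(-54), np.int64(202)), (np.int64(429), np.int64(-47), np.int64(201)), (np.int64(266), np.int64(-188), np.int64(2)), (np.int64(248), np.int64(-181), np.int64(-3))]
150 [(np.int64(379), np.int64(-244), np.int64(1)), (np.int64(452), np.int64(-124), np.int64(138)), (np.int64(462), np.int64(-90), np.int64(170)), (np.int64(469), np.int64(-61), np.int64(197)), (np.int64(454), np.int64(-58), np.int64(191)), (np.int64(442), np.int64(-51), np.int64(190)), (np.int64(308), np.int64(-167), np.int64(22)), (np.int64(277), np.int64(-174), np.int64(-1)), (np.int64(263), np.int64(-164), np.int64(-1))]
155 [(np.int64(390), np.int64(-229), np.int64(-1)), (np.int64(461), np.int64(-112), np.int64(136)), (np.int64(462), np.int64(-89), np.int64(155)), (np.int64(467), np.int64(-61), np.int64(181)), (np.int64(453), np.int64(-57), np.int64(176)), (n
[... 3658 characters left out ...]
np.int64(0)), (np.int64(451), np.int64(-65), np.int64(1)), (np.int64(438), np.int64(-57), np.int64(0)), (np.int64(422), np.int64(-50), np.int64(-4)), (np.int64(410), np.int64(-40), np.int64(-3)), (np.int64(399), np.int64(-29), np.int64(0)), (np.int64(386), np.int64(-20), np.int64(-1))]
205 [(np.int64(499), np.int64(-81), np.int64(-1)), (np.int64(487), np.int64(-71), np.int64(0)), (np.int64(473), np.int64(-63), np.int64(-1)), (np.int64(461), np.int64(-52), np.int64(0)), (np.int64(449), np.int64(-43), np.int64(1)), (np.int64(434), np.int64(-36), np.int64(-2)), (np.int64(421), np.int64(-26), np.int64(-2)), (np.int64(409), np.int64(-17), np.int64(-1)), (np.int64(397), np.int64(-7), np.int64(0))]
```

View pics/s2d.png

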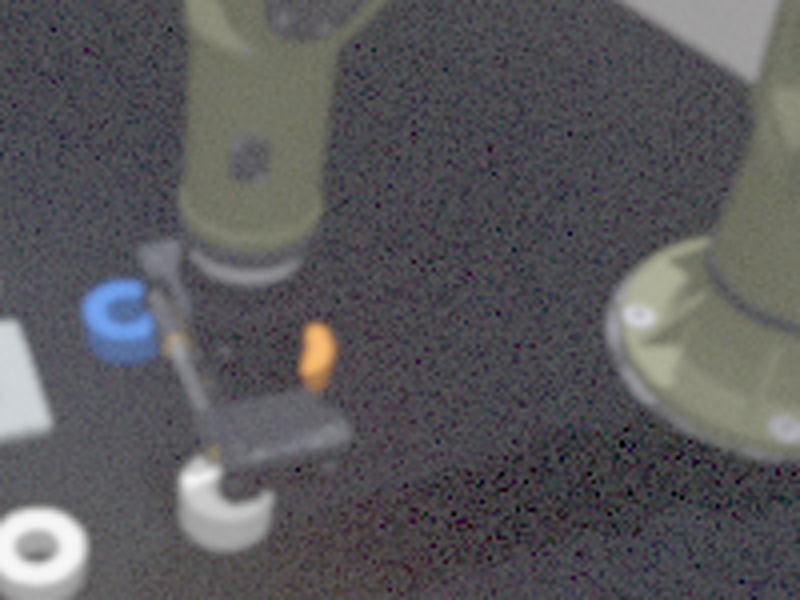

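```bash
python3 -m pendant '[[50,[0,0,0],[0,0,0]],[50,[0,0,0],[0,0,0]],[50,[0,0,0],[0,0,0]]]'; python3 - <<'E'
from h import *
c=optics.read_camera("scene"); pickle.dump(c,open("c3.pkl","wb"))
b=c["image"][150:220,260:360]; b=np.clip(255*(b/255.)**.5,0,255).astype(np.uint8)
cv2.imwrite("pics/s3.png",cv2.resize(b,None,fx=8,fy=8,interpolation=cv2.INTER_CUBIC))
E
```

```text
time_s: 4.15
tool_pos: [0.4307, -0.104, 0.0337]
tool_rot: [-28.8, 90.0, -138.8]
force: [0.7, -0.2, -1.1]
grip_width: 0.0506
```

View pics/s3.png

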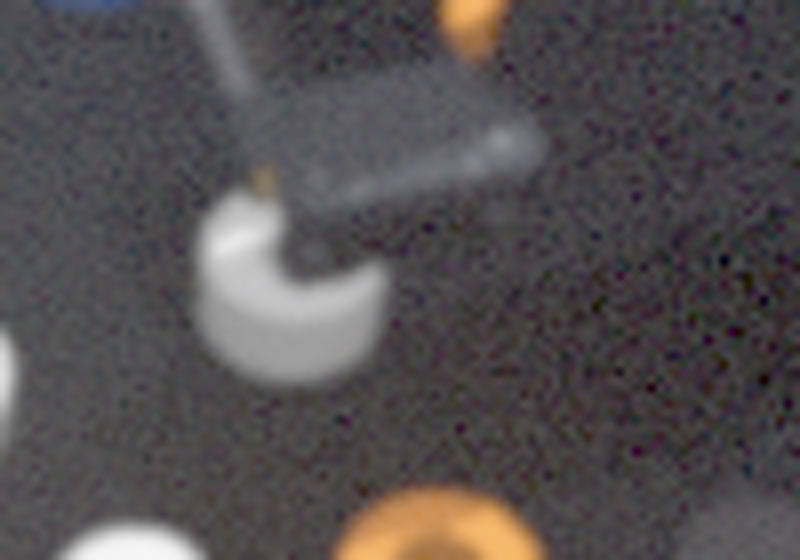

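```bash
python3 - <<'E'
from h import *
p,R,o=cur()
ims=[]
for n in("scene",):
    c=pickle.load(open("c3.pkl","rb")); P=cloud(c); im=c["image"]
    h=(P[...,2]>.04)&(np.linalg.norm(P[...,:2]-p[:2],axis=2)<.16)
    q=R.inv().apply(P[h]-p)*1000
    vv,uu=np.nonzero(h)
    o_=np.argsort(-q[:,0])
    print(len(q),"foremost (tool mm):")
    print(np.c_[q[o_][:60:3].round(0),uu[o_][:60:3],vv[o_][:60:3]])
    # histogram by x
    for lo in range(-140,30,10):
        s=(q[:,0]>=lo)&(q[:,0]<lo+10)
        if s.sum(): print(lo,s.sum(),"y",q[s,1].min().round(),q[s,1].max().round(),"z",q[s,2].min().round(),q[s,2].max().round())
E
```

```text
9107 foremost (tool mm):
[[ -17.    3.  -34.  299.  185.]
 [ -18.   -4.  -34.  302.  184.]
 [ -21.    7.  -36.  298.  185.]
 [ -25.   78. -140.  283.  222.]
 [ -26.   98. -123.  273.  218.]
 [ -26.   86. -126.  278.  218.]
 [ -27.  105. -121.  270.  218.]
 [ -27.   90. -131.  277.  220.]
 [ -27.   80. -131.  281.  219.]
 [ -27.   77. -129.  282.  218.]
 [ -27.   97. -121.  273.  217.]
 [ -28.   95. -122.  274.  217.]
 [ -28.   84. -125.  279.  217.]
 [ -28.   88. -133.  278.  220.]
 [ -29.   76. -140.  284.  221.]
 [ -29.   86. -134.  279.  220.]
 [ -29.   80. -130.  281.  218.]
 [ -31.   80. -137.  282.  220.]
 [ -54.    8.   26.  291.  159.]
 [ -58.   10.   29.  290.  157.]]
-140 139 y -36.0 33.0 z -98.0 86.0
-130 627 y -38.0 37.0 z -98.0 94.0
-120 140 y -38.0 37.0 z -97.0 89.0
-110 210 y -38.0 38.0 z -94.0 79.0
-100 144 y -38.0 37.0 z -91.0 80.0
-90 33 y -37.0 36.0 z -90.0 79.0
-80 2 y 10.0 10.0 z 29.0 39.0
-70 11 y 6.0 11.0 z 22.0 40.0
-60 6 y 3.0 10.0 z 23.0 29.0
-50 1 y 5.0 5.0 z 25.0 25.0
-40 2 y 80.0 88.0 z -137.0 -131.0
-30 45 y -6.0 105.0 z -140.0 -36.0
-20 5 y -9.0 3.0 z -37.0 -34.0
```

The ring hasn't moved, and the fingers closed to 50 mm above it. Depth places the fingertips near z≈0.05, about 33 mm higher than the pose readout implies. I'll reopen and go down in steps, watching force and camera.

```bash
python3 -m pendant '[[87,[0,0,0],[0,0,0]],[87,[0,0,0],[0,0,0]],[87,[0,0,0],[0,0,0]],[87,[0,0,0],[0,0,0]],[87,[8,0,0],[0,0,0]],[87,[16,0,0],[0,0,0]],[87,[20,0,0],[0,0,0]],[87,[20,0,0],[0,0,0]]]'; python3 - <<'E'
from h import *
p,R,o=cur(); print(p,o["force"])
c=optics.read_camera("scene"); pickle.dump(c,open("c4.pkl","wb"))
b=c["image"][150:220,260:360]; b=np.clip(255*(b/255.)**.5,0,255).astype(np.uint8)
cv2.imwrite("pics/s4.png",cv2.resize(b,None,fx=8,fy=8,interpolation=cv2.INTER_CUBIC))
P=cloud(c)
h=(P[...,2]>.01)&(np.linalg.norm(P[...,:2]-p[:2],axis=2)<.08)
q=R.inv().apply(P[h]-p)*1000; vv,uu=np.nonzero(h)
s=(q[:,2]<-36)&(abs(q[:,1])<16); print(np.c_[q[s].round(0),uu[s],vv[s]])
E
```

```text
time_s: 4.87
tool_pos: [0.4294, -0.1036, 0.0121]
tool_rot: [-89.9, 89.8, 160.2]
force: [0.0, 0.2, 0.0]
grip_width: 0.0859
[ 0.42941199 -0.10360781  0.01212262] [0.02452127 0.20177428 0.0123248 ]
[[-442.  -14.  -38.  323.   32.]
 [-442.  -15.  -39.  324.   32.]
 [-439.  -13.  -37.  322.   33.]
 ...
 [ -15.   -7.  -52.  305.  195.]
 [ -20.   10.  -55.  299.  196.]
 [ -19.    7.  -54.  300.  196.]]
```

View pics/s4.png

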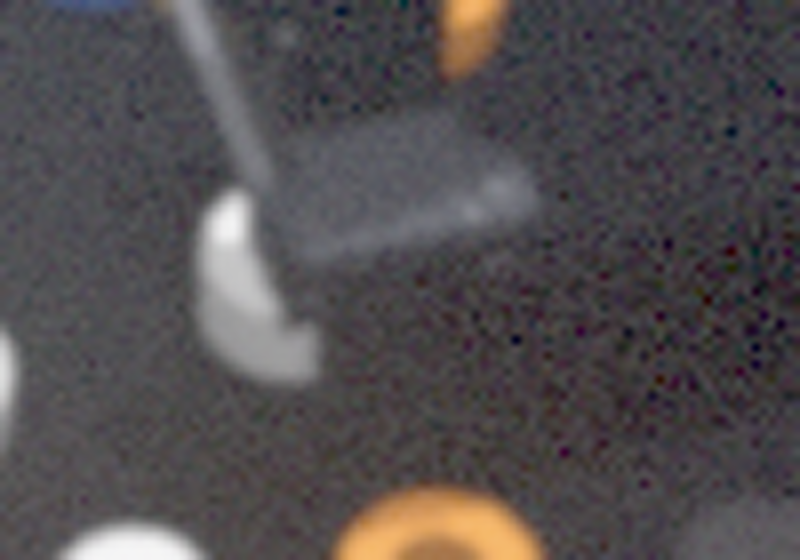

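```bash
python3 -m pendant '[[87,[5,0,0],[0,0,0]],[87,[11,0,0],[0,0,0]],[87,[11,0,0],[0,0,0]],[50,[11,0,0],[0,0,0]],[50,[11,0,0],[0,0,0]],[50,[11,0,0],[0,0,0]],[50,[11,0,0],[0,0,0]],[50,[11,0,0],[0,0,0]]]' 30; python3 - <<'E'
from h import *
p,R,o=cur(); print(p,o["force"],o["grip_width"])
E
```

```text
time_s: 5.58
tool_pos: [0.4309, -0.1041, 0.0029]
tool_rot: [75.6, 90.0, -34.4]
force: [1.4, -0.1, -0.6]
grip_width: 0.0615
[ 0.43094023 -0.10408729  0.00288603] [ 1.43740424 -0.12258898 -0.5642099 ] 0.06151599671725481
```

```bash
python3 -m pendant '[[50,[0,0,0],[0,0,0]],[50,[0,0,0],[0,0,0]],[50,[-20,0,0],[0,0,0]],[50,[-60,0,0],[0,0,0]],[50,[-100,0,0],[0,0,0]],[50,[-140,0,0],[0,0,0]],[50,[-180,0,0],[0,0,0]],[50,[-180,0,0],[0,0,0]],[50,[-180,0,0],[0,0,0]]]' 30; python3 - <<'E'
from h import *
p,R,o=cur(); print(p,o["force"],o["grip_width"])
c=optics.read_camera("scene"); pickle.dump(c,open("c5.pkl","wb"))
b=c["image"][60:240,200:440]; b=np.clip(255*(b/255.)**.5,0,255).astype(np.uint8)
cv2.imwrite("pics/s5.png",cv2.resize(b,None,fx=3,fy=3,interpolation=cv2.INTER_CUBIC))
print(c["cam_to_world"][:3,3],proj(c,p))
E
```

```text
time_s: 6.33
tool_pos: [0.4323, -0.1044, 0.1849]
tool_rot: [85.1, 89.7, -24.9]
force: [-1.1, 0.4, -2.6]
grip_width: 0.0588
[ 0.43234111 -0.10442636  0.18492486] [-1.07258436  0.37863827 -2.56741027] 0.05879126828003309
[0.87783424 0.40977142 0.80268093] [[298.61765985 136.65774893]]
```

View pics/s5.png

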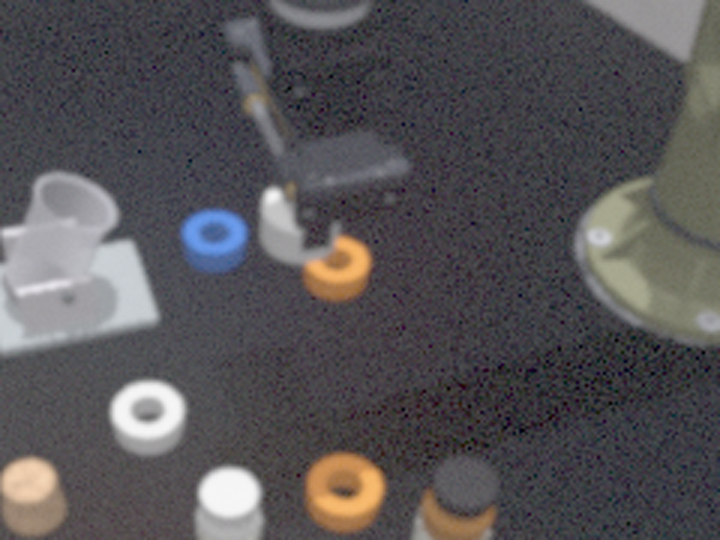

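```bash
cat >> h.py <<'E'
def overlay(c,p,R,off,th,box,fn,k=5,extra=[],g=.6):
    x0,y0,x1,y1=box
    b=c["image"][y0:y1,x0:x1]; b=np.clip(255*(b/255.)**g,0,255).astype(np.uint8)
    raw=cv2.resize(b,None,fx=k,fy=k,interpolation=cv2.INTER_CUBIC); im=raw.copy()
    ax=R.apply([1,0,0]); C=p+R.apply(off)
    L=[(circ(C-ax*th/2,ax,.03),(0,0,255)),(circ(C+ax*th/2,ax,.03),(0,255,0))]+extra
    for pts,col in L:
        q=((proj(c,pts)-[x0,y0]+.5)*k).round().astype(int); cv2.polylines(im,[q],True,col,1)
    out=np.hstack([raw,im]); s=min(1,800/out.shape[1],600/out.shape[0])
    cv2.imwrite(fn,cv2.resize(out,None,fx=s,fy=s))
E
python3 - <<'E'
from h import *
c=pickle.load(open("c5.pkl","rb")); p,R,o=cur()
overlay(c,p,R,[-.012,0,0],.03,(270,105,340,165),"pics/s5b.png",k=6)
E
```

```text
(no output)
```

View pics/s5b.png

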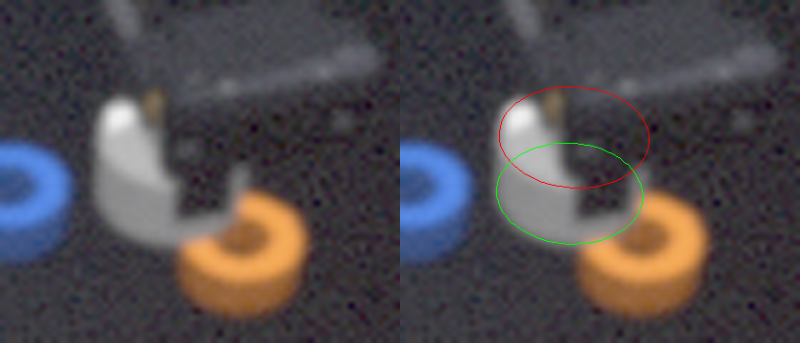

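```bash
python3 - <<'E'
from h import *
M=np.array([.5205,-.304,.1181]); _,a,_=tubepose(0,0,YS)
R=Rdown(sgn=-1,tilt=25)
p=M+a*(.05+.015)-R.apply([-.012,0,0]); print(p,rel(p,R))
E
```

```text
[ 0.49939907 -0.2964863   0.16613431] (array([ 16.8, 130.2, 157.4]), array([-0.006 ,  0.0018,  0.4355]))
```

```bash
python3 -m pendant '[[50,[0,33,40],[0,0,0.11]],[50,[0,65,80],[0,0,0.22]],[50,[0,95,115],[0,0,0.32]],[50,[5,130,157],[0,0,0.4355]],[50,[17,130,157],[-0.006,0.002,0.4355]],[50,[17,130,157],[-0.006,0.002,0.4355]],[50,[17,130,157],[-0.006,0.002,0.4355]],[50,[17,130,157],[-0.006,0.002,0.4355]],[50,[17,130,157],[-0.006,0.002,0.4355]]]'; python3 - <<'E'
from h import *
p,R,o=cur()
M=np.array([.5205,-.304,.1181]); _,a,_=tubepose(0,0,YS)
Rt=Rdown(sgn=-1,tilt=25)
print(rel(M+a*.065-Rt.apply([-.012,0,0]),Rt))
cs=[]
for n,box in(("scene",(190,70,270,150)),("top",(340,170,440,270))):
    c=optics.read_camera(n); pickle.dump((c,p,R),open(f"c6{n}.pkl","wb"))
    overlay(c,p,R,[-.012,0,0],.03,box,f"pics/p6{n}.png",k=5,extra=[(circ(M,a,.0375),(255,255,0))])
E
```

```text
time_s: 7.13
tool_pos: [0.4995, -0.2943, 0.165]
tool_rot: [90.1, 65.1, -19.3]
force: [0.3, 0.2, -1.4]
grip_width: 0.059
(array([-0.8,  1. ,  2.1]), array([ 0.0016, -0.0019,  0.0024]))
```

View pics/p6scene.png

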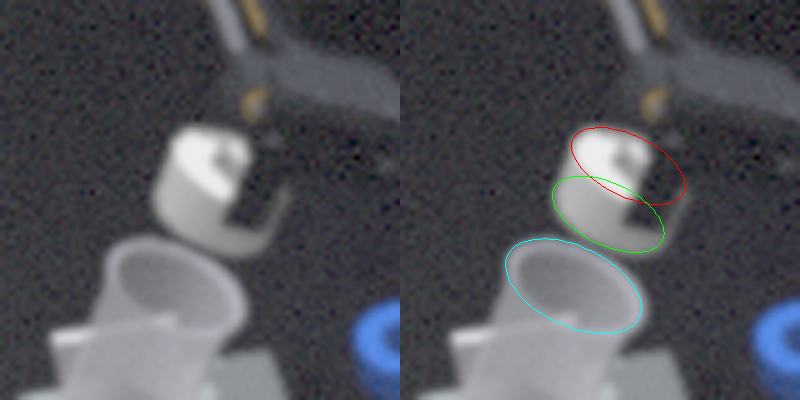

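View pics/p6top.png

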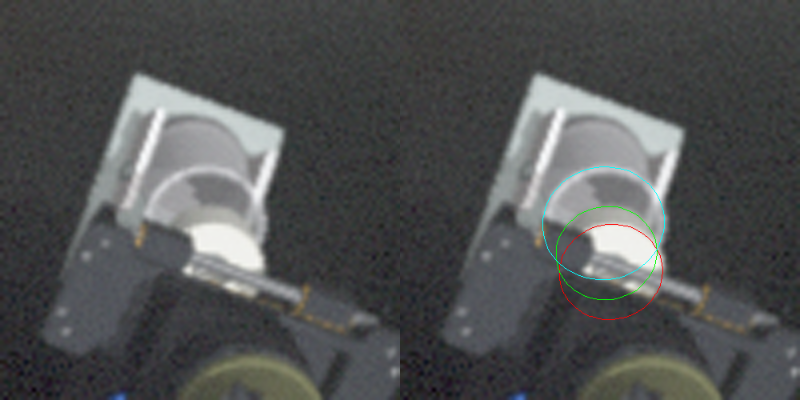

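Both views show the ring tilted in line above the mouth (scene ring about (234,110), mouth about (225,127)). The tool-x offset model holds. Approaching to about 8 mm.

```bash
python3 -m pendant '[[50,[15,1,2],[0,0,0]],[50,[30,1,2],[0,0,0]],[50,[41,1,2],[0,0,0.002]],[50,[41,1,2],[0,0,0.002]],[50,[41,1,2],[0,0,0.002]]]'; python3 - <<'E'
from h import *
p,R,o=cur()
M=np.array([.5205,-.304,.1181]); _,a,_=tubepose(0,0,YS)
Rt=Rdown(sgn=-1,tilt=25)
print(rel(M+a*(.015)-Rt.apply([-.012,0,0]),Rt),o["force"])
for n,box in(("scene",(195,90,265,150)),("top",(350,180,430,260))):
    c=optics.read_camera(n); pickle.dump((c,p,R),open(f"c7{n}.pkl","wb"))
    overlay(c,p,R,[-.012,0,0],.03,box,f"pics/p7{n}.png",k=5,extra=[(circ(M,a,.0375),(255,255,0))])
E
```

```text
time_s: 7.65
tool_pos: [0.5159, -0.303, 0.129]
tool_rot: [90.1, 65.0, -19.4]
force: [-0.2, -0.5, -1.2]
grip_width: 0.0588
(array([ 8.8, -0.4, -0.6]), array([ 0.0011, -0.0013, -0.0006])) [-0.24705002 -0.52704577 -1.20969441]
```

View pics/p7scene.png

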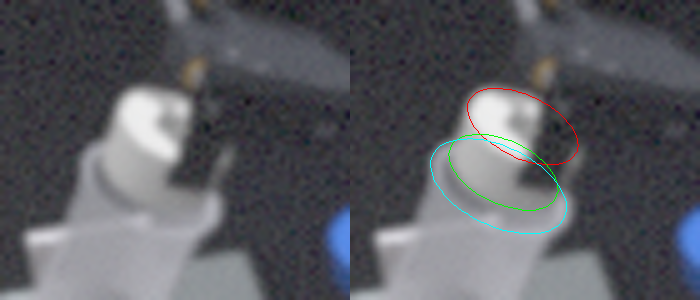

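View pics/p7top.png

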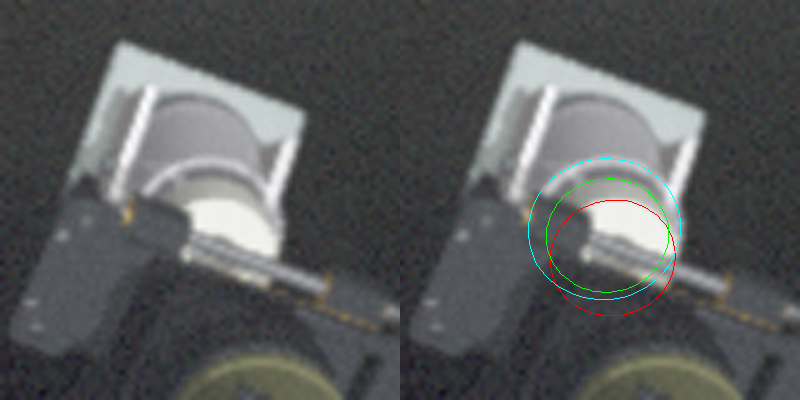

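Ring and rim line up within about 1 mm in both views. Inserting in two steps while watching the force.

```bash
python3 -m pendant '[[50,[5,0,0],[0,0,0]],[50,[10,0,0],[0,0,0]],[50,[13,0,0],[0,0,0]],[50,[13,0,0],[0,0,0]],[50,[13,0,0],[0,0,0]]]'; python3 -c "
from h import *
p,R,o=cur();M=np.array([.5205,-.304,.1181]); _,a,_=tubepose(0,0,YS)
Rt=Rdown(sgn=-1,tilt=25)
print(rel(M+a*(.015)-Rt.apply([-.012,0,0]),Rt),o['force'],o['wrist_torque'])"
```

```text
time_s: 8.17
tool_pos: [0.5209, -0.3056, 0.1168]
tool_rot: [90.1, 65.0, -19.5]
force: [-0.0, 0.1, -1.2]
grip_width: 0.0587
(array([-4.6, -0.3, -1.4]), array([-0.0001, -0.0008, -0.0005])) [-0.00820454  0.09045317 -1.2234486 ] [0.28470805 0.65385579 0.04532362]
```

```bash
python3 -m pendant '[[50,[3,0,0],[0,0,0]],[50,[6,0,0],[0,0,0]],[50,[6,0,0],[0,0,0]],[50,[6,0,0],[0,0,0]]]'; python3 - <<'E'
from h import *
p,R,o=cur(); print(o["force"],o["wrist_torque"])
M=np.array([.5205,-.304,.1181]); _,a,_=tubepose(0,0,YS)
for n,box in(("scene",(195,90,265,150)),):
    c=optics.read_camera(n)
    overlay(c,p,R,[-.012,0,0],.03,box,f"pics/p8{n}.png",k=5,extra=[(circ(M,a,.0375),(255,255,0))])
E
```

```text
time_s: 8.5
tool_pos: [0.5234, -0.3065, 0.1114]
tool_rot: [90.1, 65.0, -19.5]
force: [0.9, 0.2, -1.7]
grip_width: 0.0589
[ 0.88171268  0.21987864 -1.65608123] [0.26266664 0.67244194 0.01116691]
```

View pics/p8scene.png

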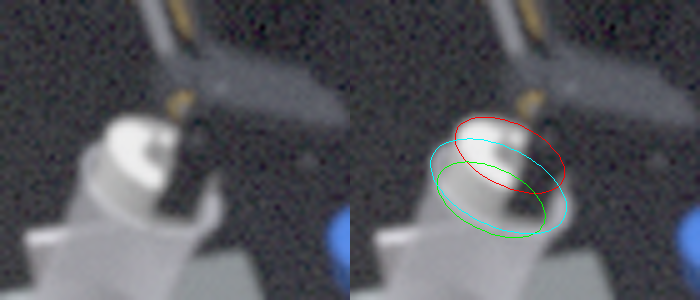

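The ring is in the mouth with almost no contact force. Releasing.

```bash
python3 -m pendant '[[72,[0,0,0],[0,0,0]],[72,[0,0,0],[0,0,0]],[72,[0,0,0],[0,0,0]],[72,[-30,0,0],[0,0,0]],[72,[-70,0,0],[0,0,0]],[72,[-100,0,0],[0,0,0]],[72,[-100,0,0],[0,0,0]]]'; python3 - <<'E'
from h import *
for n,box in(("scene",(185,90,265,170)),("top",(350,180,430,260))):
    c=optics.read_camera(n); x0,y0,x1,y1=box; b=c["image"][y0:y1,x0:x1]; b=np.clip(255*(b/255.)**.7,0,255).astype(np.uint8)
    cv2.imwrite(f"pics/p9{n}.png",cv2.resize(b,None,fx=6,fy=6,interpolation=cv2.INTER_CUBIC))
print(rel([.559,-.138,.10],Rdown(sgn=-1)))
E
```

```text
time_s: 9.13
tool_pos: [0.4854, -0.2947, 0.2104]
tool_rot: [89.6, 64.3, -20.1]
force: [1.5, 0.1, -0.5]
grip_width: 0.072
(array([ 102.3,  -28.2, -171.4]), array([-2.000e-04,  1.000e-03, -4.417e-01]))
```

View pics/p9scene.png

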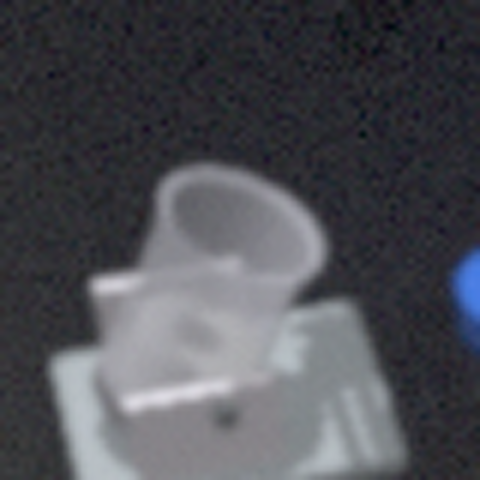

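View pics/p9top.png

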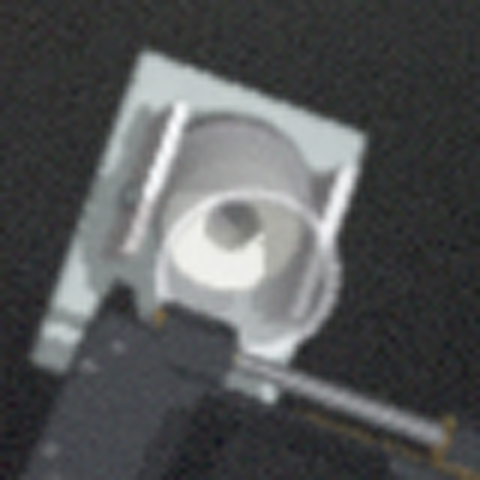

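The top view shows the thick ring's bore down in the tube and it lies flat. Next is the middle ring.

```bash
python3 -m pendant '[[87,[0,0,-40],[0,0,-0.11]],[87,[0,0,-80],[0,0,-0.22]],[87,[20,-10,-115],[0,0,-0.33]],[87,[50,-20,-145],[0,0,-0.44]],[87,[80,-28,-171],[0,0,-0.4417]],[87,[102,-28,-171],[0,0,-0.4417]],[87,[102,-28,-171],[0,0,-0.4417]],[87,[102,-28,-171],[0,0,-0.4417]],[87,[102,-28,-171],[0,0,-0.4417]]]'; python3 - <<'E'
from h import *
print(rel([.559,-.138,.0005],Rdown(sgn=-1)))
E
```

```text
time_s: 9.98
tool_pos: [0.5575, -0.1383, 0.0985]
tool_rot: [-92.8, 89.8, 157.5]
force: [0.7, 0.5, 0.1]
grip_width: 0.087
(array([98. ,  1.7, -0.7]), array([-0.0013, -0.0002,  0.0041]))
```

```bash
python3 -m pendant '[[87,[35,1.5,-0.7],[0,0,0]],[87,[65,1.5,-0.7],[0,0,0.004]],[87,[85,1.5,-0.7],[0,0,0.004]],[87,[98,1.5,-0.7],[0,0,0.004]],[87,[98,1.5,-0.7],[0,0,0.004]],[50,[98,1.5,-0.7],[0,0,0.004]],[50,[98,1.5,-0.7],[0,0,0.004]],[50,[98,1.5,-0.7],[0,0,0.004]],[50,[98,1.5,-0.7],[0,0,0.004]],[50,[98,1.5,-0.7],[0,0,0.004]]]' 30; python3 -m pendant '[[50,[0,0,0],[0,0,0]],[50,[0,0,0],[0,0,0]]]'; python3 - <<'E'
from h import *
print(rel([.559,-.138,.0005],Rdown(sgn=-1)))
E
```

```text
time_s: 10.82
tool_pos: [0.5598, -0.1372, 0.0013]
tool_rot: [104.8, 89.9, -4.8]
force: [-0.3, -0.5, 0.2]
grip_width: 0.0616
time_s: 10.98
tool_pos: [0.5597, -0.1372, 0.0011]
tool_rot: [108.6, 89.9, -1.0]
force: [-0.7, -1.1, 4.7]
grip_width: 0.0587
(array([ 0.6, -0.4,  1. ]), array([ 0.0001, -0.0004, -0.0012]))
```

```bash
python3 -m pendant '[[50,[-20,0,0],[0,0,0]],[50,[-60,0,0],[0,0,0]],[50,[-100,0,0],[0,0,0]],[50,[-140,0,0],[0,0,0]],[50,[-180,0,0],[0,0,0]],[50,[-180,0,0],[0,0,0]]]' 30; python3 - <<'E'
from h import *
p,R,o=cur(); 
c=optics.read_camera("scene"); q=proj(c,p)[0].astype(int); print(q,o["grip_width"])
overlay(c,p,R,[-.011,0,0],.024,(q[0]-40,q[1]-40,q[0]+40,q[1]+40),"pics/m1.png",k=5)
M=np.array([.5205,-.304,.1181]); _,a,_=tubepose(0,0,YS)
Rt=Rdown(sgn=-1,tilt=25)
print(rel(M+a*(.05+.012)-Rt.apply([-.011,0,0]),Rt))
E
```

```text
time_s: 11.48
tool_pos: [0.5639, -0.1377, 0.1891]
tool_rot: [95.4, 89.2, -14.2]
force: [2.2, -1.1, 0.4]
grip_width: 0.0587
[243 150] 0.05870786919288647
(array([ 20.6,  -5.1, 170.9]), array([ 0.    , -0.0011,  0.4271]))
```

View pics/m1.png

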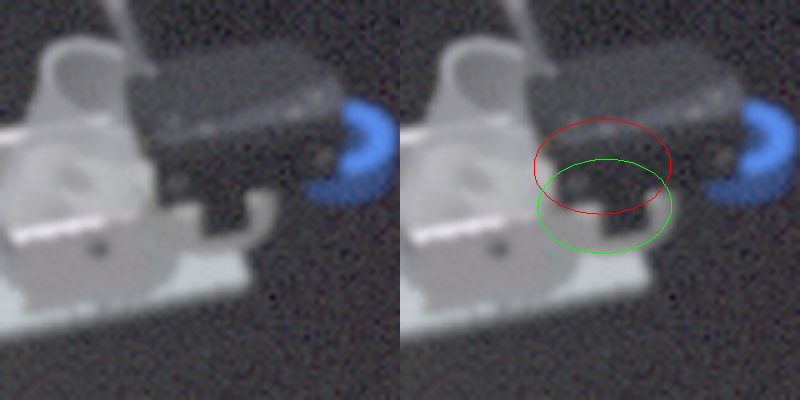

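Scene overlay: the middle ring is held as expected, at about (244,158). Now to the mouth.

```bash
python3 -m pendant '[[50,[0,0,40],[0,0,0.11]],[50,[0,0,80],[0,0,0.22]],[50,[0,-3,120],[0,0,0.33]],[50,[5,-5,155],[0,0,0.427]],[50,[20,-5,171],[0,0,0.427]],[50,[20.5,-5,171],[0,-0.001,0.427]],[50,[20.5,-5,171],[0,-0.001,0.427]],[50,[20.5,-5,171],[0,-0.001,0.427]]]'; python3 - <<'E'
from h import *
M=np.array([.5205,-.304,.1181]); _,a,_=tubepose(0,0,YS)
Rt=Rdown(sgn=-1,tilt=25)
print(rel(M+a*(.008+.012)-Rt.apply([-.011,0,0]),Rt))
E
```

```text
time_s: 12.2
tool_pos: [0.4977, -0.2951, 0.159]
tool_rot: [90.1, 65.6, -19.4]
force: [0.1, -0.4, 0.1]
grip_width: 0.0586
(array([38.3,  5.3,  0.8]), array([ 0.0013, -0.0012,  0.0107]))
```

```bash
python3 -m pendant '[[50,[10,5,1],[0,0,0.01]],[50,[25,5,1],[0,0,0.01]],[50,[38,5,1],[0,0,0.01]],[50,[38,5,1],[0,0,0.01]],[50,[38,5,1],[0,0,0.01]]]'; python3 - <<'E'
from h import *
p,R,o=cur()
M=np.array([.5205,-.304,.1181]); _,a,_=tubepose(0,0,YS)
Rt=Rdown(sgn=-1,tilt=25)
print(rel(M+a*(.012)-Rt.apply([-.011,0,0]),Rt),o["force"])
for n,box in(("scene",(195,90,265,150)),("top",(350,180,430,260))):
    c=optics.read_camera(n)
    overlay(c,p,R,[-.011,0,0],.024,box,f"pics/m2{n}.png",k=5,extra=[(circ(M,a,.0375),(255,255,0))])
E
```

```text
time_s: 12.62
tool_pos: [0.5169, -0.3024, 0.1267]
tool_rot: [90.1, 65.0, -19.3]
force: [0.3, -0.4, -0.1]
grip_width: 0.0584
(array([ 8.4, -0.1,  0.4]), array([ 0.0027, -0.0019,  0.0008])) [ 0.31692368 -0.35660848 -0.1366851 ]
```

View pics/m2scene.png

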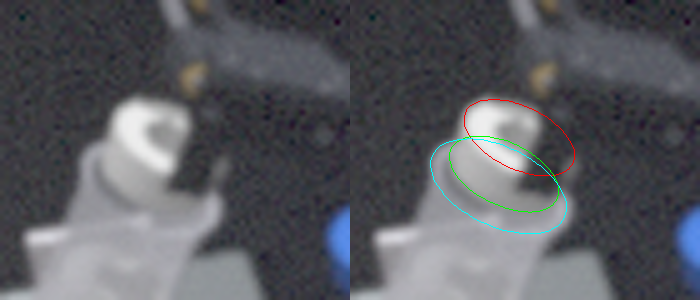

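View pics/m2top.png

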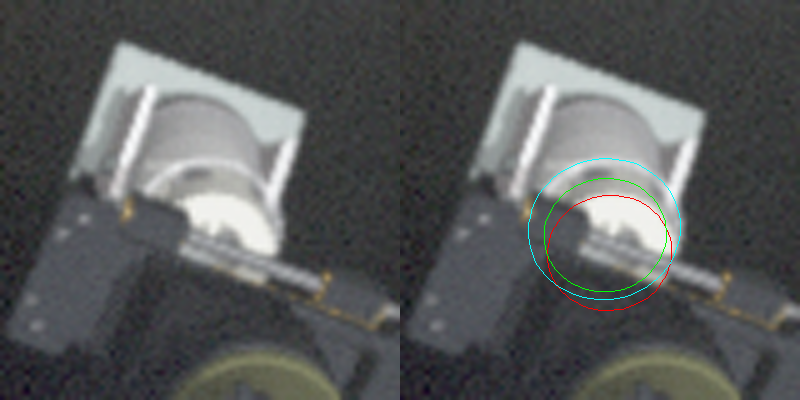

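```bash
python3 -m pendant '[[50,[5,0,0.8],[0,0,0]],[50,[9,0,0.8],[0,0,0]],[50,[13,0,0.8],[0,0,0]],[50,[13,0,0.8],[0,0,0]]]'; python3 -m pendant '[[50,[2,0,0],[0,0,0]],[50,[4,0,0],[0,0,0]],[50,[4,0,0],[0,0,0]],[50,[4,0,0],[0,0,0]]]';python3 - <<'E'
from h import *
p,R,o=cur()
M=np.array([.5205,-.304,.1181]); _,a,_=tubepose(0,0,YS)
Rt=Rdown(sgn=-1,tilt=25)
print(rel(M+a*(.012)-Rt.apply([-.011,0,0]),Rt),o["force"],o["wrist_torque"])
c=optics.read_camera("scene")
overlay(c,p,R,[-.011,0,0],.024,(195,90,265,150),f"pics/m3.png",k=5,extra=[(circ(M,a,.0375),(255,255,0))])
E
```

```text
time_s: 13.05
tool_pos: [0.5208, -0.3063, 0.1148]
tool_rot: [90.0, 65.0, -19.6]
force: [0.5, 1.2, -1.3]
grip_width: 0.0588
time_s: 13.38
tool_pos: [0.5224, -0.3068, 0.1114]
tool_rot: [90.0, 65.0, -19.5]
force: [1.7, 2.3, -0.5]
grip_width: 0.0586
(array([-8.3,  0.4, -2. ]), array([ 0.0004, -0.0004, -0.0001])) [ 1.70807741  2.28991893 -0.52574739] [0.8302339  0.27901741 0.28012525]
```

View pics/m3.png

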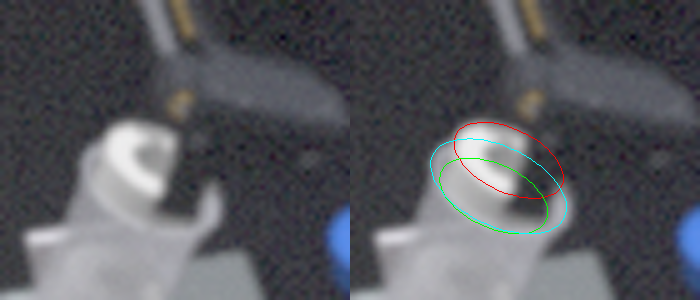

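Light contact of about 2 N in +y. I'll recentre by 1 mm and release.

```bash
python3 -m pendant '[[50,[0,0,-1.2],[0,0,0]],[50,[0,0,-1.2],[0,0,0]],[72,[0,0,-1.2],[0,0,0]],[72,[0,0,-1.2],[0,0,0]],[72,[0,0,-1.2],[0,0,0]],[72,[-30,0,-1],[0,0,0]],[72,[-70,0,-1],[0,0,0]],[72,[-100,0,-1],[0,0,0]],[72,[-100,0,-1],[0,0,0]]]'; python3 - <<'E'
from h import *
ims=[]
for n,box in(("scene",(185,90,265,170)),("top",(350,180,430,260))):
    c=optics.read_camera(n); x0,y0,x1,y1=box; b=c["image"][y0:y1,x0:x1]; b=np.clip(255*(b/255.)**.7,0,255).astype(np.uint8)
    ims.append(cv2.resize(b,None,fx=5,fy=5,interpolation=cv2.INTER_CUBIC))
cv2.imwrite("pics/m4.png",np.hstack(ims))
print(rel([.557,.153,.10],Rdown(sgn=-1)),cur()[2]["qpos"])
E
```

```text
time_s: 14.18
tool_pos: [0.4843, -0.2948, 0.2101]
tool_rot: [89.4, 64.3, -20.3]
force: [0.7, -0.3, 0.5]
grip_width: 0.0715
(array([  59.2, -117. , -445.3]), array([-0.0005,  0.0024, -0.4407])) [ 47.95184482 -10.09353464 -14.17797373 117.65929754 -11.04989869
  47.95619056 -70.52385922]
```

View pics/m4.png

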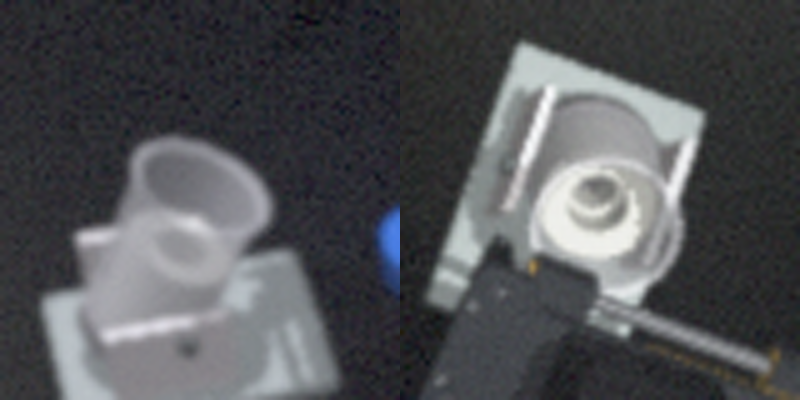

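The top view shows the middle ring flat on the thick one. Before the thin ring I'll check for tall obstacles around it.

```bash
python3 - <<'E'
from h import *
S=Ro.from_euler("z",YS,degrees=True)
for n in("top","scene"):
    P=cloud(pickle.load(open(f"cam_{n}.pkl","rb")))
    q=S.inv().apply((P-np.array([.557,.153,0])).reshape(-1,3))*1000
    m=(q[:,2]>60)&(q[:,2]<200)&(abs(q[:,0])<75)&(abs(q[:,1])<170)
    for lo in range(-170,170,10):
        s=m&(q[:,1]>=lo)&(q[:,1]<lo+10)
        if s.sum()>3: print(n,lo,s.sum(),"x",q[s,0].min().round(),q[s,0].max().round(),"zmax",q[s,2].max().round())
E
```

```text
top -170 18 x 52.0 75.0 zmax 66.0
top -160 37 x 47.0 74.0 zmax 69.0
top -150 39 x 43.0 74.0 zmax 66.0
top -140 34 x 46.0 74.0 zmax 68.0
top -130 10 x 54.0 73.0 zmax 67.0
top -90 14 x -75.0 -66.0 zmax 127.0
top -80 23 x -75.0 -63.0 zmax 131.0
top -70 22 x -74.0 -63.0 zmax 128.0
top -60 15 x -75.0 -64.0 zmax 129.0
top 120 27 x -74.0 -41.0 zmax 89.0
top 130 118 x -75.0 9.0 zmax 118.0
top 140 145 x -75.0 8.0 zmax 120.0
top 150 119 x -74.0 8.0 zmax 121.0
top 160 105 x -75.0 6.0 zmax 94.0
scene -170 13 x 51.0 73.0 zmax 63.0
scene -160 33 x 44.0 74.0 zmax 65.0
scene -150 36 x 43.0 73.0 zmax 63.0
scene -140 43 x 43.0 75.0 zmax 64.0
scene -130 16 x 54.0 74.0 zmax 62.0
scene -90 4 x -74.0 -70.0 zmax 124.0
scene -80 29 x -75.0 -64.0 zmax 126.0
scene -70 63 x -75.0 -63.0 zmax 125.0
scene -60 83 x -75.0 -63.0 zmax 126.0
scene -50 59 x -75.0 -67.0 zmax 125.0
scene 120 14 x -75.0 -54.0 zmax 85.0
scene 130 134 x -74.0 -1.0 zmax 118.0
scene 140 246 x -75.0 9.0 zmax 119.0
scene 150 275 x -74.0 7.0 zmax 120.0
scene 160 254 x -75.0 5.0 zmax 117.0
```

```bash
python3 -m pendant '[[87,[-10,-10,-40],[0,0,-0.11]],[87,[-10,-20,-80],[0,0,-0.22]],[87,[-10,-40,-120],[0,0,-0.33]],[87,[-10,-60,-160],[0,0,-0.4407]],[87,[-10,-75,-200],[0,0,-0.4407]],[87,[-10,-90,-240],[0,0,-0.4407]],[87,[0,-100,-280],[0,0,-0.4407]],[87,[0,-110,-320],[0,0,-0.4407]],[87,[10,-117,-360],[0,0,-0.4407]],[87,[10,-117,-400],[0,0,-0.4407]]]'; python3 - <<'E'
from h import *
print(rel([.557,.153,.10],Rdown(sgn=-1)),cur()[2]["qpos"].round(1))
E
```

```text
time_s: 15.12
tool_pos: [0.517, 0.1142, 0.1408]
tool_rot: [-73.3, 89.5, 177.1]
force: [0.7, -0.7, 0.3]
grip_width: 0.0866
(array([ 40.5,  24.9, -50.1]), array([0.0001, 0.0023, 0.0077])) [  23.3   10.   -42.   103.5    7.    69.6 -130.4]
```

```bash
python3 -m pendant '[[87,[0,20,-38],[0,0,0.004]],[87,[20,25,-50],[0,0.002,0.008]],[87,[40,25,-50],[0,0.002,0.008]],[87,[40,25,-50],[0,0.002,0.008]],[87,[40,25,-50],[0,0.002,0.008]]]'; python3 - <<'E'
from h import *
p,R,o=cur()
print(rel([.557,.153,-.0035],Rdown(sgn=-1)),p,o["qpos"].round(1))
c=optics.read_camera("scene"); 
overlay(c,p,R,[.0885,0,0],.018,(275,190,375,310),"pics/n1.png",k=4)
E
```

```text
time_s: 15.53
tool_pos: [0.5574, 0.1511, 0.1013]
tool_rot: [-72.4, 90.0, 178.0]
force: [0.7, -0.3, 0.8]
grip_width: 0.0872
(array([104.8,  -0.9,  -1.7]), array([0.0005, 0.0003, 0.0008])) [0.5573973  0.15106441 0.10128677] [  17.6   18.6  -41.8   99.8   13.4   66.7 -137.6]
```

View pics/n1.png

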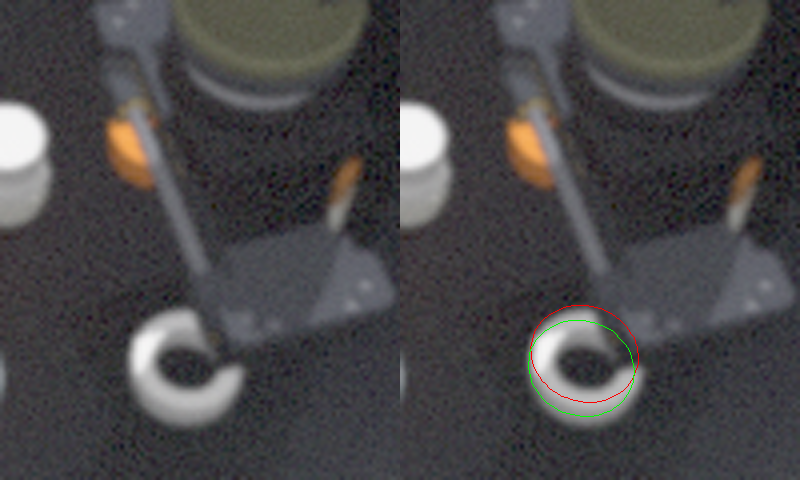

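```bash
python3 -m pendant '[[87,[35,-1,-1.7],[0,0,0]],[87,[70,-1,-1.7],[0,0,0]],[87,[92,-1,-1.7],[0,0,0]],[87,[104.5,-1,-1.7],[0,0,0]],[87,[104.5,-1,-1.7],[0,0,0]],[50,[104.5,-1,-1.7],[0,0,0]],[50,[104.5,-1,-1.7],[0,0,0]],[50,[104.5,-1,-1.7],[0,0,0]],[50,[104.5,-1,-1.7],[0,0,0]],[50,[104.5,-1,-1.7],[0,0,0]]]' 30; python3 -m pendant '[[50,[0,0,0],[0,0,0]],[50,[0,0,0],[0,0,0]]]'; python3 - <<'E'
from h import *
print(rel([.557,.153,-.0035],Rdown(sgn=-1)))
E
```

```text
time_s: 16.42
tool_pos: [0.56, 0.1534, 0.0004]
tool_rot: [111.1, 89.6, 1.5]
force: [-0.4, -0.3, -0.2]
grip_width: 0.0611
time_s: 16.58
tool_pos: [0.5611, 0.1531, 0.0016]
tool_rot: [105.2, 89.5, -4.5]
force: [-1.9, -3.6, 12.3]
grip_width: 0.0525
(array([ 5. , -3.9,  1.5]), array([-0.0005, -0.0021, -0.0077]))
```

```bash
python3 - <<'E'
from h import *
p,R,o=cur(); print(o["force"],o["grip_width"],p)
c=optics.read_camera("scene"); 
overlay(c,p,R,[-.009,0,0],.018,(285,240,365,310),"pics/n2.png",k=5)
E
```

```text
[-1.87316747 -3.61880753 12.30125401] 0.05247276291826446 [0.56112681 0.15306278 0.00157868]
```

View pics/n2.png

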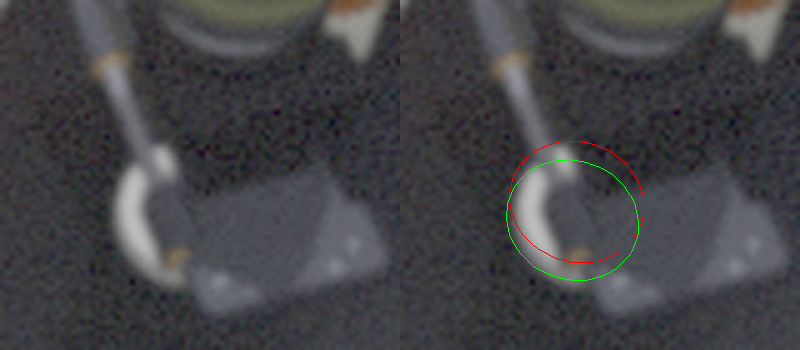

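The opening went to 52 mm with 12 N upward, so the fingers aren't round the ring properly. I'll open, back up slightly and look.

```bash
python3 -m pendant '[[87,[0,0,0],[0,0,0]],[87,[0,0,0],[0,0,0]],[87,[0,0,0],[0,0,0]],[87,[0,0,0],[0,0,0]],[87,[0,0,0],[0,0,0]]]' 30; python3 - <<'E'
from h import *
p,R,o=cur(); print(o["force"],p,rel([.557,.153,-.0035],Rdown(sgn=-1)))
c=optics.read_camera("scene"); pickle.dump((c,p,R),open("n3.pkl","wb"))
overlay(c,p,R,[-.009,0,0],.018,(285,240,365,310),"pics/n3.png",k=5)
E
```

```text
time_s: 17.05
tool_pos: [0.5593, 0.1533, -0.0005]
tool_rot: [110.6, 89.7, 1.0]
force: [-0.2, 0.8, 0.2]
grip_width: 0.0773
[-0.16255242  0.76925341  0.16508794] [ 5.59300586e-01  1.53315731e-01 -5.41233647e-04] (array([ 2.9, -2.1,  1.1]), array([-0.0001, -0.0017, -0.0044]))
```

View pics/n3.png

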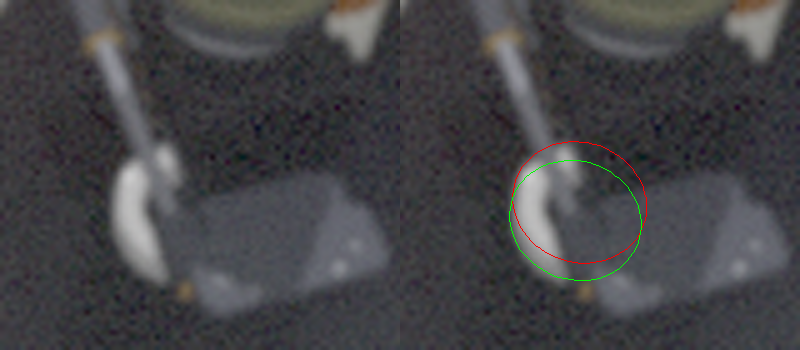

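The height was short: the arm settled about 4 mm high, leaving only about 3–4 mm of grip. Going 5 mm lower and regripping.

```bash
python3 -m pendant '[[87,[3,-0.5,0.5],[0,0,-0.004]],[87,[5,-0.5,0.5],[0,0,-0.004]],[87,[5,-0.5,0.5],[0,0,-0.004]],[87,[5,-0.5,0.5],[0,0,-0.004]]]'; python3 - <<'E'
from h import *
p,R,o=cur(); print(o["force"],p,rel([.559,.153,-.0055],Rdown(sgn=-1)))
E
```

```text
time_s: 17.43
tool_pos: [0.5582, 0.1529, -0.0063]
tool_rot: [-145.7, 89.9, 104.7]
force: [0.2, -0.5, -0.2]
grip_width: 0.0867
[ 0.2075412  -0.50760903 -0.18583643] [ 0.55815733  0.15294281 -0.00632699] (array([-0.8,  0.8, -0.3]), array([-0.    , -0.0012,  0.0008]))
```

```bash
python3 -m pendant '[[50,[0,0,0],[0,0,0]],[50,[0,0,0],[0,0,0]],[50,[0,0,0],[0,0,0]],[50,[0,0,0],[0,0,0]],[50,[0,0,0],[0,0,0]],[50,[0,0,0],[0,0,0]],[50,[0,0,0],[0,0,0]]]' 25; python3 - <<'E'
from h import *
p,R,o=cur(); print(o["force"],p,rel([.559,.153,-.0055],Rdown(sgn=-1)),o["grip_width"])
E
```

```text
time_s: 18.02
tool_pos: [0.5586, 0.1531, -0.0057]
tool_rot: [170.5, 89.9, 60.9]
force: [0.0, -0.7, 0.8]
grip_width: 0.0589
[ 0.0230114  -0.67457144  0.81622728] [ 0.55864819  0.15309393 -0.00570874] (array([-0.2,  0.4, -0. ]), array([ 0.    , -0.0017, -0.0003])) 0.058871881235140366
```

```bash
python3 -m pendant '[[50,[-20,0,0],[0,0,0]],[50,[-60,0,0],[0,0,0]],[50,[-100,0,0],[0,0,0]],[50,[-140,0,0],[0,0,0]],[50,[-180,0,0],[0,0,0]],[50,[-190,0,0],[0,0,0]],[50,[-190,0,0],[0,0,0]],[50,[-190,0,0],[0,0,0]]]'; python3 - <<'E'
from h import *
p,R,o=cur(); 
c=optics.read_camera("scene"); q=proj(c,p)[0].astype(int); print(q,o["grip_width"],p)
overlay(c,p,R,[-.0147,0,0],.018,(q[0]-40,q[1]-40,q[0]+40,q[1]+40),"pics/n4.png",k=5)
Rt=Rdown(sgn=-1,tilt=25); M=np.array([.5205,-.304,.1181]); _,a,_=tubepose(0,0,YS)
print(rel(M+a*(.06+.009)-Rt.apply([-.0147,0,0]),Rt))
E
```

```text
time_s: 18.68
tool_pos: [0.5583, 0.1525, 0.1838]
tool_rot: [160.9, 89.9, 51.2]
force: [-0.7, 0.2, -1.2]
grip_width: 0.0587
[329 239] 0.05870921033606887 [0.55830763 0.15248103 0.18378328]
(array([ 15. ,  95.4, 442.1]), array([-2.000e-04,  1.000e-04,  4.383e-01]))
```

View pics/n4.png

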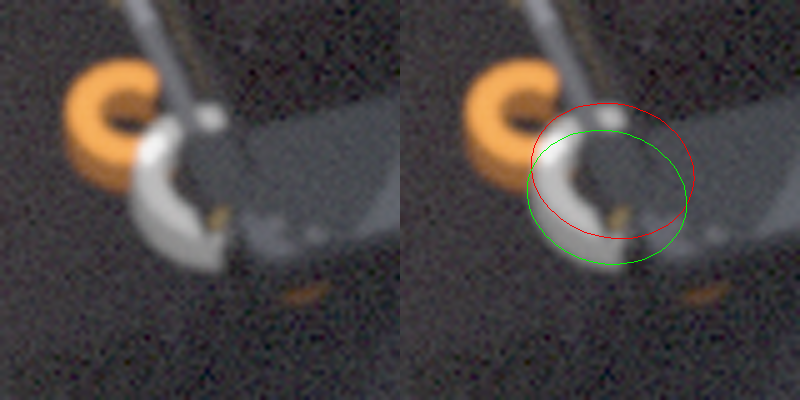

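Ring held level (scene (325,236)). Travelling to the tube.

```bash
python3 -m pendant '[[50,[0,8,40],[0,0,0.05]],[50,[0,16,80],[0,0,0.1]],[50,[0,25,120],[0,0,0.15]],[50,[0,34,160],[0,0,0.2]],[50,[0,43,200],[0,0,0.25]],[50,[0,52,240],[0,0,0.3]],[50,[0,61,280],[0,0,0.35]],[50,[0,70,320],[0,0,0.4]],[50,[0,80,360],[0,0,0.438]],[50,[0,90,400],[0,0,0.438]]]'; python3 - <<'E'
from h import *
Rt=Rdown(sgn=-1,tilt=25); M=np.array([.5205,-.304,.1181]); _,a,_=tubepose(0,0,YS)
print(rel(M+a*(.06+.009)-Rt.apply([-.0147,0,0]),Rt))
E
```

```text
time_s: 19.57
tool_pos: [0.5048, -0.255, 0.1793]
tool_rot: [90.2, 65.2, -19.5]
force: [0.4, 0.6, -0.7]
grip_width: 0.0589
(array([14.4,  2.6, 40.9]), array([-0.0015, -0.001 ,  0.0031]))
```

```bash
python3 -m pendant '[[50,[5,3,36],[0,0,0.003]],[50,[14,3,41],[0,0,0.003]],[50,[14,3,41],[0,0,0.003]],[50,[35,3,41],[0,0,0.003]],[50,[55,3,41],[0,0,0.003]],[50,[65,3,41],[0,0,0.003]],[50,[65,3,41],[0,0,0.003]],[50,[65,3,41],[0,0,0.003]]]'; python3 - <<'E'
from h import *
p,R,o=cur()
M=np.array([.5205,-.304,.1181]); _,a,_=tubepose(0,0,YS)
Rt=Rdown(sgn=-1,tilt=25)
print(rel(M+a*(.009)-Rt.apply([-.0147,0,0]),Rt),o["force"])
for n,box in(("scene",(195,90,265,150)),("top",(350,180,430,260))):
    c=optics.read_camera(n)
    overlay(c,p,R,[-.0147,0,0],.018,box,f"pics/n5{n}.png",k=5,extra=[(circ(M,a,.0375),(255,255,0))])
E
```

```text
time_s: 20.23
tool_pos: [0.5234, -0.3013, 0.1245]
tool_rot: [90.4, 64.9, -19.2]
force: [-0.8, -0.3, -0.5]
grip_width: 0.059
(array([10.7, -4.4,  3.6]), array([ 0.0004, -0.0031, -0.0018])) [-0.84013829 -0.34924905 -0.47456813]
```

View pics/n5scene.png

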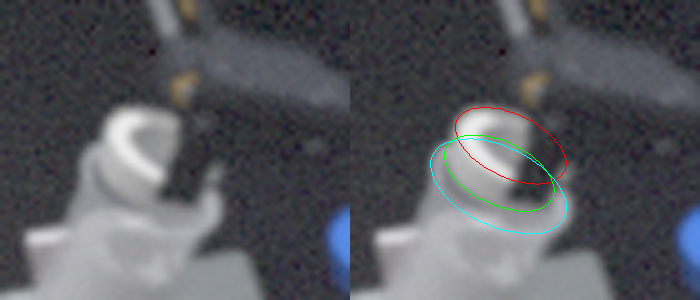

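View pics/n5top.png

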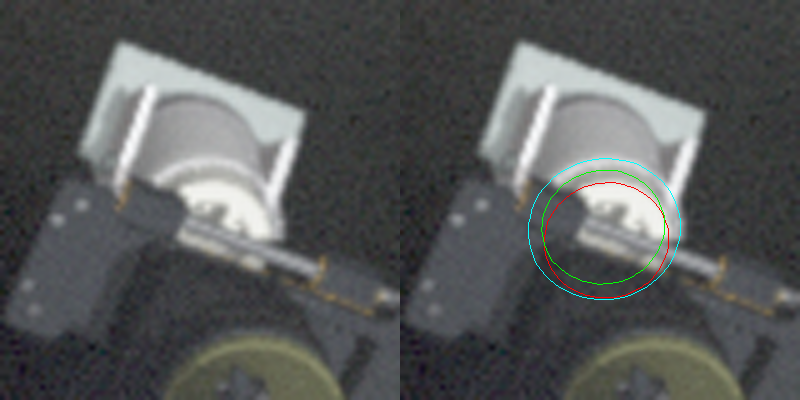

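```bash
python3 -m pendant '[[50,[0,-4,3],[0,0,0]],[50,[2,-4,3],[0,0,0]],[50,[2,-4,3],[0,0,0]],[50,[2,-4,3],[0,0,0]]]'; python3 - <<'E'
from h import *
p,R,o=cur()
M=np.array([.5205,-.304,.1181]); _,a,_=tubepose(0,0,YS)
Rt=Rdown(sgn=-1,tilt=25)
print(rel(M+a*(.009)-Rt.apply([-.0147,0,0]),Rt),o["force"])
for n,box in(("scene",(195,90,265,150)),):
    c=optics.read_camera(n)
    overlay(c,p,R,[-.0147,0,0],.018,box,f"pics/n6{n}.png",k=5,extra=[(circ(M,a,.0375),(255,255,0))])
E
```

```text
time_s: 20.67
tool_pos: [0.5202, -0.305, 0.1228]
tool_rot: [90.2, 64.7, -19.5]
force: [-0.1, -0.7, -1.4]
grip_width: 0.0591
(array([ 9.9, -2. , -1.1]), array([-0.001 , -0.0011, -0.0053])) [-0.06936893 -0.70663607 -1.35223548]
```

View pics/n6scene.png

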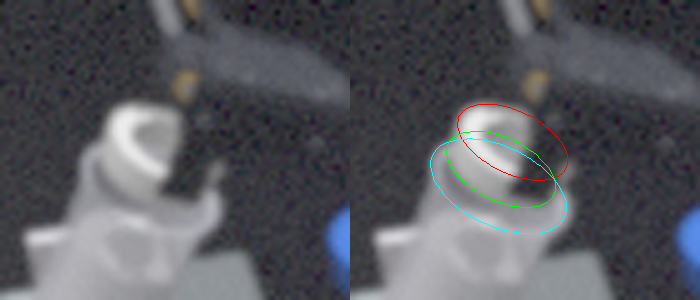

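```bash
python3 -m pendant '[[50,[3,-2,-1],[0,0,-0.004]],[50,[6,-2,-1],[0,0,-0.005]],[50,[9,-2,-1],[0,0,-0.005]],[50,[13,-2,-1],[0,0,-0.005]],[50,[13,-2,-1],[0,0,-0.005]],[50,[13,-2,-1],[0,0,-0.005]]]'; python3 - <<'E'
from h import *
p,R,o=cur()
M=np.array([.5205,-.304,.1181]); _,a,_=tubepose(0,0,YS)
Rt=Rdown(sgn=-1,tilt=25)
print(rel(M+a*(.009)-Rt.apply([-.0147,0,0]),Rt),o["force"],o["wrist_torque"])
E
```

```text
time_s: 21.22
tool_pos: [0.524, -0.305, 0.1093]
tool_rot: [90.3, 65.1, -19.4]
force: [0.5, 0.1, -0.9]
grip_width: 0.0585
(array([-3.9,  0.4,  0.2]), array([-0.0008, -0.0017,  0.001 ])) [ 0.53014858  0.11933509 -0.86596895] [0.2704447  0.56397096 0.04781133]
```

```bash
python3 -m pendant '[[50,[1.5,0,0],[0,0,0]],[50,[2.5,0,0],[0,0,0]],[50,[2.5,0,0],[0,0,0]],[50,[2.5,0,0],[0,0,0]]]'; python3 - <<'E'
from h import *
p,R,o=cur()
M=np.array([.5205,-.304,.1181]); _,a,_=tubepose(0,0,YS)
Rt=Rdown(sgn=-1,tilt=25)
print(rel(M+a*(.009)-Rt.apply([-.0147,0,0]),Rt),o["force"],o["wrist_torque"])
for n,box in(("scene",(195,90,265,150)),):
    c=optics.read_camera(n)
    overlay(c,p,R,[-.0147,0,0],.018,box,f"pics/n7{n}.png",k=5,extra=[(circ(M,a,.0375),(255,255,0))])
E
```

```text
time_s: 21.55
tool_pos: [0.5251, -0.3055, 0.1075]
tool_rot: [90.2, 65.0, -19.4]
force: [0.4, -0.2, -0.8]
grip_width: 0.0585
(array([-5.9,  0.1,  0.1]), array([-0.0007, -0.0014,  0.0003])) [ 0.37386149 -0.15682305 -0.79235865] [0.25969688 0.5120507  0.00083384]
```

View pics/n7scene.png

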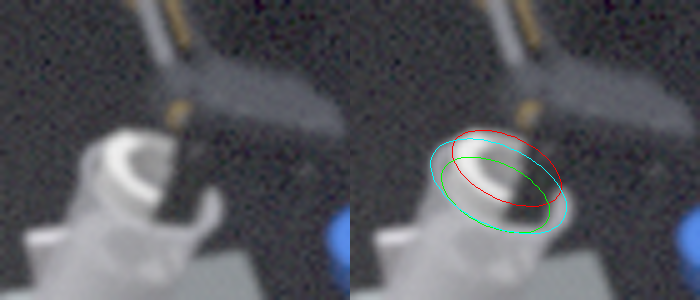

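```bash
python3 -m pendant '[[70,[0,0,0],[0,0,0]],[70,[0,0,0],[0,0,0]],[70,[0,0,0],[0,0,0]],[70,[0,0,0],[0,0,0]],[70,[-30,0,0],[0,0,0]],[70,[-70,0,0],[0,0,0]],[70,[-105,0,0],[0,0,0]],[70,[-105,0,0],[0,0,0]]]'; python3 - <<'E'
from h import *
ims=[]
for n,box in(("scene",(185,90,265,170)),("top",(350,180,430,260))):
    c=optics.read_camera(n); x0,y0,x1,y1=box; b=c["image"][y0:y1,x0:x1]; b=np.clip(255*(b/255.)**.7,0,255).astype(np.uint8)
    ims.append(cv2.resize(b,None,fx=5,fy=5,interpolation=cv2.INTER_CUBIC))
cv2.imwrite("pics/n8.png",np.hstack(ims))
E
```

```text
time_s: 22.27
tool_pos: [0.4851, -0.2929, 0.2112]
tool_rot: [89.7, 64.3, -20.0]
force: [1.4, -0.4, 1.6]
grip_width: 0.0699
```

View pics/n8.png

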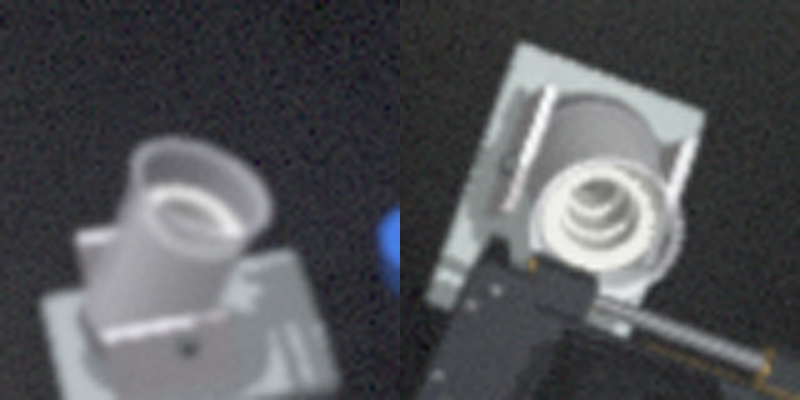

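All three rings are nested. I'll back off clear and check the stack height and the bystanders.

```bash
python3 -m pendant '[[70,[-40,-40,0],[0,0,0]],[70,[-60,-80,0],[0,0,0]],[70,[-60,-110,0],[0,0,0]],[70,[-60,-110,0],[0,0,0]],[70,[-60,-110,0],[0,0,0]]]'; python3 - <<'E'
from h import *
M=np.array([.5205,-.304,.1181]); _,a,_=tubepose(0,0,YS)
for n in("top","scene"):
    c=optics.read_camera(n); pickle.dump(c,open(f"end_{n}.pkl","wb")); cv2.imwrite(f"pics/end_{n}.png",c["image"])
    P=cloud(c); d=P-M; h=d@a; r=np.linalg.norm(d-h[...,None]*a,axis=2)
    m=(r<.027)&(r>.0)&(h>-.1)&(h<.02)&(c["image"].min(2)>130)&(r>.019)
    print(n,m.sum(),np.nanpercentile(h[m],[5,25,50,75,95]).round(4))
    m&=abs(h+.023)<.008
    if m.sum()>15:
        q=P[m]; C=q.mean(0); nrm=np.linalg.svd(q-C)[2][2]; print("plane vs axis deg",np.degrees(np.arccos(abs(nrm@a))),C)
    # overlay thin ring top at 72
    x0,y0,k=(350,180,7) if n=="top" else (185,95,7)
    b=cv2.resize(c["image"][y0:y0+75,x0:x0+75],None,fx=k,fy=k,interpolation=cv2.INTER_CUBIC); im=b.copy()
    for pts,col in((circ(M-a*.023,a,.03),(0,0,255)),(circ(M-a*.023,a,.02),(0,255,0)),(circ(M,a,.0375),(255,255,0))):
        cv2.polylines(im,[((proj(c,pts)-[x0,y0]+.5)*k).round().astype(int)],True,col,1)
    cv2.imwrite(f"pics/endo_{n}.png",cv2.resize(np.hstack([b,im]),(800,400)))
E
```

```text
time_s: 22.78
tool_pos: [0.3876, -0.253, 0.1341]
tool_rot: [102.6, 68.8, -7.7]
force: [-0.2, 0.0, -0.6]
grip_width: 0.0701
top 182 [-0.0423 -0.0265 -0.0243 -0.022  -0.0201]
plane vs axis deg 1.2892174782440402 [ 0.52793721 -0.30825047  0.09586433]
scene 55 [-0.0346 -0.0276 -0.0246 -0.0233 -0.0218]
plane vs axis deg 3.657237977415471 [ 0.51820835 -0.31931304  0.09213836]
```

View pics/endo_top.png

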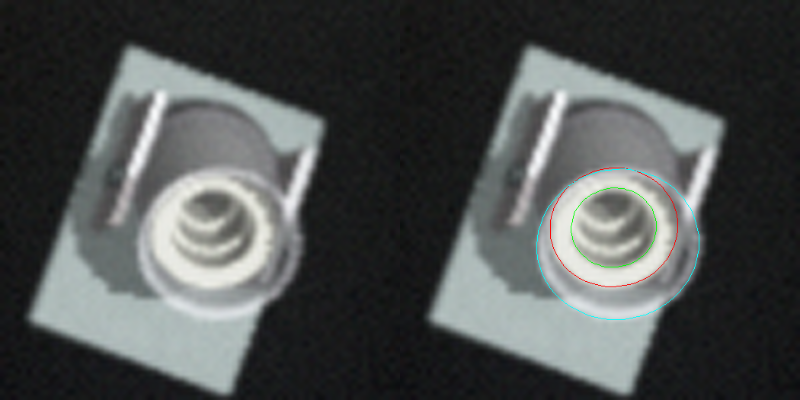

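View pics/endo_scene.png

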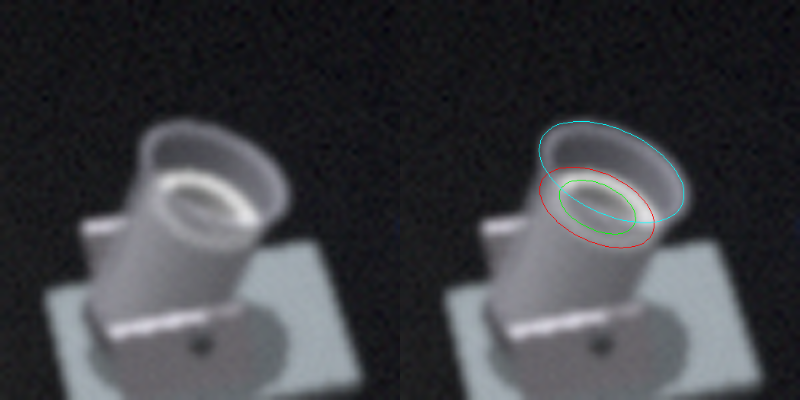

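View pics/end_scene.png

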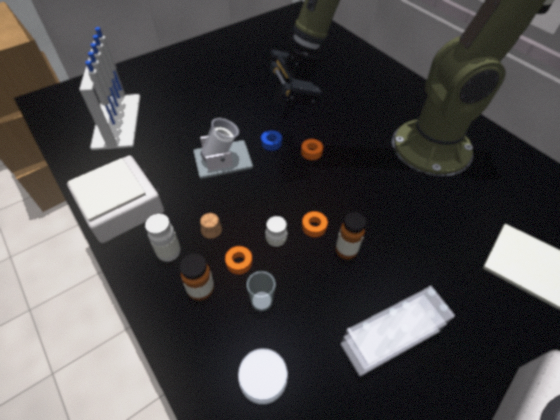

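The stack top measures 24 mm below the rim, against 23 mm expected, and it is parallel to the tube floor. The bystanders are at their original pixels and the gripper is clear.

```bash
python3 -c "
from cell import env,telemetry
o=telemetry.get_obs();print(o['time_s'],o['joint_velocities'].round(1),o['force'].round(1))
print(env.sign_off())"
```

```text
22.8833 [ 2.5 -0.7 -3.5 -5.7 -1.   0.1  0.6] [ 0.5  0.2 -0.9]
the job is handed in; nothing more can be done
None
```

The three white rings are in the leaning tube in the order asked: thickest first, then middle, then thinnest. I handed the job in at about 22.9 s, with the gripper open and clear of everything.

**Last checks:**
- **Stack height:** the top of the stack measures about 24 mm below the rim, against the 23 mm expected for a full column. All three bores show one above the other.
- **Flatness:** the stack top is within 1.3° of square to the tube axis from the top camera. The scene camera gave 3.7°, but from only 55 pixels and through the clear wall, so I trust it less.
- **Bystanders:** by eye in the final scene picture, the bottles, jar, beaker, stopper, dishes and coloured rings show where they stood at the start. I did not measure them again.

**What went wrong or disagreed:**
- **Fingertip height:** the real fingertips sat about 30 mm further back along the fingers than the stated pose and `tip_reach` imply. My first grasp closed on air above the thick ring without moving it. I corrected for the offset after that.
- **Thin ring:** the first grip was too shallow and slipped off, with about 12 N on the wrist. I went lower and regripped, and the ring had moved about 2 mm at most.
- **Middle ring:** it touched the tube wall with about 2–3 N during insertion, so I recentred it before releasing.

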